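# Load the stamp-warming tray and start it

### The job

Get the press stamps ready for warming: first blow out the empty tray with the air gun in the bench stand, squeezing its trigger right home for about a second and letting it spring back. Then stand every brass stamp upright on the tray floor, each with one head face flat against the fixed hexagonal heater block in the middle and another flat against a neighbouring stamp, like a honeycomb. When all are packed, give them the same one-second blast to clear the dust, let go, and last of all throw the heater switch fully over to on (away from the robot); leave the other tools on the bench alone.

Things in the scene. Friction and masses are not known exactly. Their poses are not given: they have to be found in the camera images.
- tray: Warming tray, fixed: dark steel plate 200 x 200 mm with a 3 mm thick aluminium lip (inside 194 mm square) and a hexagonal heater block in its middle. Origin: centre of its underside, on the block's axis; x and y along its sides, z up. Floor 6 mm and lip 12 mm above the origin.
- heater_top (a point): Middle of the top of the tray's fixed aluminium heater block: a hexagonal prism without stem, 44 mm across flats, rising 24 mm above the tray's origin. Its faces look along 0, 60, 120, 180, 240, 300 degrees from the tray's x axis. A stamp flat on a face has its axis 44 mm from the block's, in that direction; two on adjoining faces also touch each other. Room for six.
- air_gun: Air blow gun lying on its side in a bench stand (base plate 100 x 170 x 12 mm), fixed, nozzle towards the tray. Origin: centre of the base's underside; z up, x the way the nozzle points. Its aluminium body spans x -20 to 52, y 42 to 78 mm, top z 128 mm; from it the brass nozzle runs to x 112 mm.
- gun_grip (a point): Middle of the black grip beside the trigger's squeezing point, at (0, -15, 110) mm of the gun's frame. The grip is a level bar: x -12 to 12, y -80 to 45, z 95 to 125 mm, standing on two 16 mm thick posts hidden under it (at y -62 and 58 mm); the space under and beside it is otherwise free down to the base.
- trigger (a joint): Sprung steel lever, 8 mm thick, 22 mm high, 74 mm long, on the grip's +x side; upright hinge at (30, 40, 110) mm of the gun's frame, free end to -y. 0 rad = let go, 0.28 = home at its stop; it moves to -x as it grows. 55 mm from the hinge it takes 2 N to start, 9 N to go home; it springs back.
- trigger_pad (a point): Point to squeeze: mid-height, mid-thickness of the lever, 55 mm from its hinge; moves with it. Let go, it is at (36, -15, 110) mm of the gun's frame. A gripper from above can straddle grip and lever here, closing along the gun's x: the pair spans x -12 to 40 mm let go (52 mm), -12 to 25 mm squeezed home (37 mm).
- switch_base: Heater switch box, fixed, on the bench at the robot's right: grey, 70 x 50 mm, 25 mm high, with a toggle lever on top. Origin: centre of its underside; x the way the lever is thrown, away from the robot, z up.
- switch (a joint): The heater's toggle lever, 80 mm long from its hinge (level, along the box's y, at z = 22 mm over its origin), a 10 mm steel rod with a black ball 26 mm wide at the end. 0 rad = off, leaning 0.5 rad to the box's -x; 1.0 = on, leaning 0.5 rad to +x, at its stop. It takes about 1 N to push and stays where it is left.
- switch_tip (a point): Centre of the lever's ball, moves with it: off, it lies at (-38, 0, 92) mm of the box's frame, on at (38, 0, 92) mm.
- stamp1: Brass press stamp, one of four to six alike (None if absent): hexagonal head 44 mm across flats, 18 mm high, on which it stands, and an upright hexagonal stem 16 mm across flats rising to 54 mm. About 0.25 kg. Origin: centre of the underside; z up the stem. Head faces look along 0, 60, 120.. degrees from its x axis, stem faces along 30, 90, 150...
- stamp2: Brass press stamp, one of four to six alike (None if absent): hexagonal head 44 mm across flats, 18 mm high, on which it stands, and an upright hexagonal stem 16 mm across flats rising to 54 mm. About 0.25 kg. Origin: centre of the underside; z up the stem. Head faces look along 0, 60, 120.. degrees from its x axis, stem faces along 30, 90, 150...
- stamp3: Brass press stamp, one of four to six alike (None if absent): hexagonal head 44 mm across flats, 18 mm high, on which it stands, and an upright hexagonal stem 16 mm across flats rising to 54 mm. About 0.25 kg. Origin: centre of the underside; z up the stem. Head faces look along 0, 60, 120.. degrees from its x axis, stem faces along 30, 90, 150...
- stamp4: Brass press stamp, one of four to six alike (None if absent): hexagonal head 44 mm across flats, 18 mm high, on which it stands, and an upright hexagonal stem 16 mm across flats rising to 54 mm. About 0.25 kg. Origin: centre of the underside; z up the stem. Head faces look along 0, 60, 120.. degrees from its x axis, stem faces along 30, 90, 150...
- stamp5: Brass press stamp, one of four to six alike (None if absent): hexagonal head 44 mm across flats, 18 mm high, on which it stands, and an upright hexagonal stem 16 mm across flats rising to 54 mm. About 0.25 kg. Origin: centre of the underside; z up the stem. Head faces look along 0, 60, 120.. degrees from its x axis, stem faces along 30, 90, 150...
- stamp6: Brass press stamp, one of four to six alike (None if absent): hexagonal head 44 mm across flats, 18 mm high, on which it stands, and an upright hexagonal stem 16 mm across flats rising to 54 mm. About 0.25 kg. Origin: centre of the underside; z up the stem. Head faces look along 0, 60, 120.. degrees from its x axis, stem faces along 30, 90, 150...
- nugget: Bystander, leave alone: red glass nugget, 26 mm wide, 10 mm high. Origin: middle of its underside.
- jar: Bystander, leave alone: small glass jar, 52 mm wide, 62 mm high. Origin: middle of its underside.
- ball_tool: Bystander, leave alone: turned wooden tool, 48 mm wide, 72 mm high. Origin: middle of its underside.
- tweezers: Bystander, leave alone: steel tweezers, 26 x 140 mm, 10 mm high, lying along its y axis. Origin: middle of its underside.
- tongs: Bystander, leave alone: large steel tongs, fixed, about 80 x 330 mm, 56 mm high, lying along its y axis. Origin: middle of its underside.

How it is judged (in metres and radians):
On the way, in this order (a step that is already met when the one before it is completed fails the run):
1. the trigger is squeezed home, with no stamp on the tray (value of joint trigger above 0.22 rad and horizontal distance between each of stamp1, stamp2, stamp3, stamp4, stamp5, stamp6 and tray above 0.11 m), for 0.6 s.
2. the trigger is let go (value of joint trigger below 0.03 rad and contact force between the fingers and air_gun below 0.2 N), for 0.2 s.
3. all stamps stand packed round the heater block, let go (z of each of stamp1, stamp2, stamp3, stamp4, stamp5, stamp6 in the frame of tray below 0.009 m and angle between each of stamp1, stamp2, stamp3, stamp4, stamp5, stamp6's own z axis and vertical below 0.08 rad and horizontal distance between each of stamp1, stamp2, stamp3, stamp4, stamp5, stamp6 and tray below 0.0465 m and (angle between the x axis of stamp1 and the x axis of tray, either way round below 0.1 rad or angle between the x axis of stamp1 and the x axis of tray, either way round between 0.947 and 1.147 rad) and (horizontal distance between stamp1 and stamp2 below 0.0465 m or horizontal distance between stamp1 and stamp3 below 0.0465 m or horizontal distance between stamp1 and stamp4 below 0.0465 m or horizontal distance between stamp1 and stamp5 below 0.0465 m or horizontal distance between stamp1 and stamp6 below 0.0465 m) and (angle between the x axis of stamp2 and the x axis of tray, either way round below 0.1 rad or angle between the x axis of stamp2 and the x axis of tray, either way round between 0.947 and 1.147 rad) and (horizontal distance between stamp2 and stamp1 below 0.0465 m or horizontal distance between stamp2 and stamp3 below 0.0465 m or horizontal distance between stamp2 and stamp4 below 0.0465 m or horizontal distance between stamp2 and stamp5 below 0.0465 m or horizontal distance between stamp2 and stamp6 below 0.0465 m) and (angle between the x axis of stamp3 and the x axis of tray, either way round below 0.1 rad or angle between the x axis of stamp3 and the x axis of tray, either way round between 0.947 and 1.147 rad) and (horizontal distance between stamp3 and stamp1 below 0.0465 m or horizontal distance between stamp3 and stamp2 below 0.0465 m or horizontal distance between stamp3 and stamp4 below 0.0465 m or horizontal distance between stamp3 and stamp5 below 0.0465 m or horizontal distance between stamp3 and stamp6 below 0.0465 m) and (angle between the x axis of stamp4 and the x axis of tray, either way round below 0.1 rad or angle between the x axis of stamp4 and the x axis of tray, either way round between 0.947 and 1.147 rad) and (horizontal distance between stamp4 and stamp1 below 0.0465 m or horizontal distance between stamp4 and stamp2 below 0.0465 m or horizontal distance between stamp4 and stamp3 below 0.0465 m or horizontal distance between stamp4 and stamp5 below 0.0465 m or horizontal distance between stamp4 and stamp6 below 0.0465 m) and (angle between the x axis of stamp5 and the x axis of tray, either way round below 0.1 rad or angle between the x axis of stamp5 and the x axis of tray, either way round between 0.947 and 1.147 rad) and (horizontal distance between stamp5 and stamp1 below 0.0465 m or horizontal distance between stamp5 and stamp2 below 0.0465 m or horizontal distance between stamp5 and stamp3 below 0.0465 m or horizontal distance between stamp5 and stamp4 below 0.0465 m or horizontal distance between stamp5 and stamp6 below 0.0465 m) and (angle between the x axis of stamp6 and the x axis of tray, either way round below 0.1 rad or angle between the x axis of stamp6 and the x axis of tray, either way round between 0.947 and 1.147 rad) and (horizontal distance between stamp6 and stamp1 below 0.0465 m or horizontal distance between stamp6 and stamp2 below 0.0465 m or horizontal distance between stamp6 and stamp3 below 0.0465 m or horizontal distance between stamp6 and stamp4 below 0.0465 m or horizontal distance between stamp6 and stamp5 below 0.0465 m) and contact force between the fingers and stamp1 below 0.2 N and contact force between the fingers and stamp2 below 0.2 N and contact force between the fingers and stamp3 below 0.2 N and contact force between the fingers and stamp4 below 0.2 N and contact force between the fingers and stamp5 below 0.2 N and contact force between the fingers and stamp6 below 0.2 N), for 0.4 s.
4. the trigger is squeezed home again (value of joint trigger above 0.22 rad), for 0.6 s.
5. the trigger is let go again (all of step 2), for 0.2 s.
6. the heater switch is thrown over (value of joint switch above 0.9 rad), for 0.2 s.
At the end, for the whole second after the job is handed in: Every stamp present stands upright on the tray floor, its axis at most 46.5 mm from the heater block's and from at least one other stamp's (gaps up to 2.5 mm), its faces parallel to the block's within 0.1 rad; stamps at rest, trigger sprung back (below 0.03 rad), switch on (over 0.9 rad) (all of step 5 and z of each of stamp1, stamp2, stamp3, stamp4, stamp5, stamp6 in the frame of tray below 0.009 m and angle between each of stamp1, stamp2, stamp3, stamp4, stamp5, stamp6's own z axis and vertical below 0.08 rad and horizontal distance between each of stamp1, stamp2, stamp3, stamp4, stamp5, stamp6 and tray below 0.0465 m and (angle between the x axis of stamp1 and the x axis of tray, either way round below 0.1 rad or angle between the x axis of stamp1 and the x axis of tray, either way round between 0.947 and 1.147 rad) and (horizontal distance between stamp1 and stamp2 below 0.0465 m or horizontal distance between stamp1 and stamp3 below 0.0465 m or horizontal distance between stamp1 and stamp4 below 0.0465 m or horizontal distance between stamp1 and stamp5 below 0.0465 m or horizontal distance between stamp1 and stamp6 below 0.0465 m) and (angle between the x axis of stamp2 and the x axis of tray, either way round below 0.1 rad or angle between the x axis of stamp2 and the x axis of tray, either way round between 0.947 and 1.147 rad) and (horizontal distance between stamp2 and stamp1 below 0.0465 m or horizontal distance between stamp2 and stamp3 below 0.0465 m or horizontal distance between stamp2 and stamp4 below 0.0465 m or horizontal distance between stamp2 and stamp5 below 0.0465 m or horizontal distance between stamp2 and stamp6 below 0.0465 m) and (angle between the x axis of stamp3 and the x axis of tray, either way round below 0.1 rad or angle between the x axis of stamp3 and the x axis of tray, either way round between 0.947 and 1.147 rad) and (horizontal distance between stamp3 and stamp1 below 0.0465 m or horizontal distance between stamp3 and stamp2 below 0.0465 m or horizontal distance between stamp3 and stamp4 below 0.0465 m or horizontal distance between stamp3 and stamp5 below 0.0465 m or horizontal distance between stamp3 and stamp6 below 0.0465 m) and (angle between the x axis of stamp4 and the x axis of tray, either way round below 0.1 rad or angle between the x axis of stamp4 and the x axis of tray, either way round between 0.947 and 1.147 rad) and (horizontal distance between stamp4 and stamp1 below 0.0465 m or horizontal distance between stamp4 and stamp2 below 0.0465 m or horizontal distance between stamp4 and stamp3 below 0.0465 m or horizontal distance between stamp4 and stamp5 below 0.0465 m or horizontal distance between stamp4 and stamp6 below 0.0465 m) and (angle between the x axis of stamp5 and the x axis of tray, either way round below 0.1 rad or angle between the x axis of stamp5 and the x axis of tray, either way round between 0.947 and 1.147 rad) and (horizontal distance between stamp5 and stamp1 below 0.0465 m or horizontal distance between stamp5 and stamp2 below 0.0465 m or horizontal distance between stamp5 and stamp3 below 0.0465 m or horizontal distance between stamp5 and stamp4 below 0.0465 m or horizontal distance between stamp5 and stamp6 below 0.0465 m) and (angle between the x axis of stamp6 and the x axis of tray, either way round below 0.1 rad or angle between the x axis of stamp6 and the x axis of tray, either way round between 0.947 and 1.147 rad) and (horizontal distance between stamp6 and stamp1 below 0.0465 m or horizontal distance between stamp6 and stamp2 below 0.0465 m or horizontal distance between stamp6 and stamp3 below 0.0465 m or horizontal distance between stamp6 and stamp4 below 0.0465 m or horizontal distance between stamp6 and stamp5 below 0.0465 m) and value of joint switch above 0.9 rad and linear speed of each of stamp1, stamp2, stamp3, stamp4, stamp5, stamp6 below 0.02 m/s); the robot touches nothing.
It fails at once if the robot knocks against another tool or vessel (over 4 N) (contact force between any of the arm, the fingers and nugget above 4 N or contact force between any of the arm, the fingers and jar above 4 N or contact force between any of the arm, the fingers and ball_tool above 4 N or contact force between any of the arm, the fingers and tweezers above 4 N or contact force between any of the arm, the fingers and tongs above 4 N).
Of stamp1, stamp2, stamp3, stamp4, stamp5, stamp6 only 4 to 6 are there at a start; the rules pass over those that are not, and their reading is None.
At some moment in a run one of stamp1, stamp2, stamp3, stamp4, stamp5, stamp6 may be knocked a few centimetres aside while the robot is not near it.
It also fails if it takes over 210 s, if anything falls off the work surface, if the arm or the gripper's body presses on something with over 40 N, if the wrist force passes 120 N, or if a joint passes its speed limit or range.

### The arm

A 6-joint arm with a two-finger parallel gripper is mounted at the origin on the work surface. World frame = base frame: x ahead of the robot, y to its left, z up, the work surface at z = 0. Lengths are in mm, angles in rad, forces in N, time in s.
With the tool pointing down it reaches from about 150 to 775 mm from the base axis. Payload 6.1 kg.
Tool frame: the origin (TCP) lies on the centre line of the jaws, within the pads' length; the fingertips stand 8 mm ahead of it and the grasp point (between the pads) lies 11 mm behind it; z points along the fingers, y is the line along which they close (so a half turn about z gives the same grasp; the last joint's range is limited). The gripper opens to 85 mm and grips with 20 to 120 N. Pads are 22 mm wide; open, the fingers measure 114 mm over their backs; the gripper's body (76 mm by 85 mm) begins 54 mm behind the grasp point. The pads swing forward as they close: fully open they stand 13 mm farther back than shut.
Start: joints at [0, 0.126, -0.04, 1.405, 0, 1.571], TCP at [524.984, -0, 208.595] pointing down, gripper open.
Joint ranges: [-2.72, 2.72], [-0.95, 1.95], [-1.27, 1.35], [-1.78, 2.02], [-1.46, 1.47], [-3.14, 3.14]. Speed limits (rad/s): [2.39, 2.39, 3.01, 3.14, 3.14, 3.14].

### API

Orientations are given as a unit quaternion [x, y, z, w].
In Python, from station import arm, imaging gives the robot as it stands.
- The arm moves only by the shell command python3 -m pendant 'ROWS' [FORCE]. ROWS is JSON, a list of rows, each an object with "dp": the shift along the world's x, y, z in units of 100 cm (1.0 is 100 cm), a list of three; "spin": the turn about the world's z in units of 180 degrees (1.0 is 180 degrees); "grip": the gripper's target within -1 to 1 (fully open at 1, half-way at 0, shut at -1). In form: [{"dp": [x, y, z], "spin": spin, "grip": grip}, ...]. A call has 1 to 20 rows; each row is the pose to reach, as a shift and turn from the pose commanded when the call began, turning the shorter way round; what a row does not reach only later rows make up. A row lasts 1/12 s, in which the tool goes at most 41.7 mm and 7.16 degrees, less where a joint would pass 70% of its speed; a pose out of reach is approached as far as the arm can. A call with a number of a shift or a turn outside -1 to 1 is refused whole. A call with a gripper value outside its range is refused whole. The fingers move at their own pace and stop on an object; FORCE is the grip in N (left out, the last holds). Time passes only in rows, so rows that repeat a pose let the fingers close. It gives the time, the measured TCP pose, the force, the opening and the grip force at its end, in the units of the state.
- arm.get_state(): the state, without advancing time (a new reading comes with each control period).
- imaging.capture(name): name is "scene" or "side" or "wrist"; returns a dict with "color" (420x560x3 uint8, blue, green, red), "fx", "fy", "cx", "cy" (pixels), "pose" (4x4, takes a point from camera to world coordinates); the wrist camera has in their place "hand_eye" (4x4, takes a point from camera to tool coordinates, whose origin is the TCP and whose axes are the flange's). Camera axes: x right, y up, looking along -z (the intrinsics and any distortion apply to the point x, -y, -z); pixel columns grow to the right and rows downward; lengths in mm; the calibration is good to about 2 mm. The wrist camera is an equidistant fisheye: a pixel r from the principal point sees the ray r / f radians off the axis. A picture is of the moment at which its call begins: read the wrist's pose just before it. There is no depth.
- arm.hand_in(): hands the job in; it is judged then, once.
The state is a dict: "time": time; "joint_pos": joint angles; "joint_vel": joint speeds; "joint_efforts": joint torques, N m; "position": TCP position; "tcp_rot": TCP orientation; "ft_force": force on the tool from outside, world axes, zero at the start; "torque": the same for the moment, N m; "opening": opening from 0.0 (shut) to 1.0 (fully open); "grip_force": force on a finger pad.
Only numpy, scipy, OpenCV 4.12 (cv2) and the standard library are available. Lean on these libraries where they do the work, as an engineer would, in place of code of your own. Each camera call takes 0.05 s, during which the arm holds its last target. There are 200 camera calls.

## Working session

There is one attempt and no reset: what is moved stays moved. The work goes in short steps, Python scripts to look and compute and a shell command to move; the robot and the scene stay as the last step left them, time stands still between calls to the robot, and variables do not carry over. Pictures are saved under pics/ and viewed, at most 14 in all, crops included, and the job is handed in when it is done.

```bash
ls; mkdir -p pics
python3 - <<'E'
from station import arm, imaging
import cv2
s=arm.get_state();print(s)
for n in("scene","side","wrist"):
    c=imaging.capture(n);cv2.imwrite(f"pics/{n}0.png",c["color"]);print(n,{k:(v.round(4).tolist() if hasattr(v,'round') and k!='color' and hasattr(v,'tolist') else v) for k,v in c.items() if k!="color"})
E
```

```text
pics
{'time': 0.0, 'joint_pos': array([-3.20325579e-05,  1.26355616e-01, -4.05939330e-02,  1.40542733e+00,
       -5.24146901e-06,  1.57082818e+00]), 'joint_vel': array([-5.86218812e-06, -1.33651596e-03,  9.98462368e-04,  1.34411256e-03,
        1.38435978e-03, -9.71199604e-04]), 'joint_efforts': array([-1.88969068e-03, -4.35916471e+01,  3.52923596e+01,  1.73015334e-02,
       -7.00984879e-05, -2.14169546e-05]), 'position': array([ 5.24547909e+02, -1.84704467e-02,  2.07847751e+02]), 'tcp_rot': array([ 7.07129144e-01,  7.07083976e-01, -5.60662540e-04, -5.56956366e-04]), 'ft_force': array([-0.33367819,  1.09290797, -1.28910247]), 'torque': array([-0.02749912,  0.06155166, -0.02654791]), 'grip_force': 0.0, 'opening': 0.9995995750525946}
scene {'fx': 434.5342609098564, 'fy': 434.5342609098564, 'cx': 278.0550972130499, 'cy': 208.48233740648712, 'pose': [[0.3573, -0.5134, 0.7803, 1274.2139], [0.934, 0.204, -0.2934, -378.1977], [-0.0086, 0.8336, 0.5523, 611.3345], [0.0, 0.0, 0.0, 1.0]]}
side {'fx': 434.4381968077487, 'fy': 434.4381968077487, 'cx': 273.9470723338834, 'cy': 209.61256979156795, 'pose': [[0.9825, 0.1187, -0.1437, 406.0389], [-0.1864, 0.6264, -0.7569, -837.3432], [0.0002, 0.7704, 0.6375, 730.5555], [0.0, 0.0, 0.0, 1.0]]}
wrist {'fx': 325.19226210127806, 'fy': 325.19226210127806, 'cx': 279.34143486400495, 'cy': 212.42018754246425, 'hand_eye': [[-0.0003, 0.9551, 0.2963, 76.4499], [1.0, 0.0003, 0.0, 0.1708], [-0.0001, 0.2963, -0.9551, -164.4798], [0.0, 0.0, 0.0, 1.0]]}
```

View pics/scene0.png

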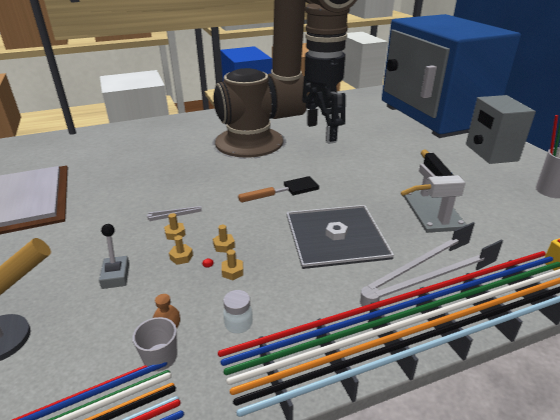

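View pics/side0.png

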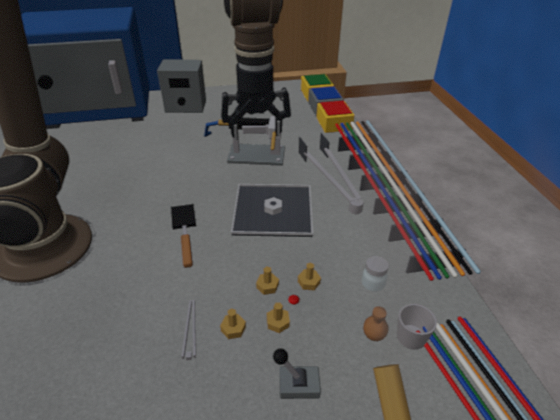

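View pics/wrist0.png

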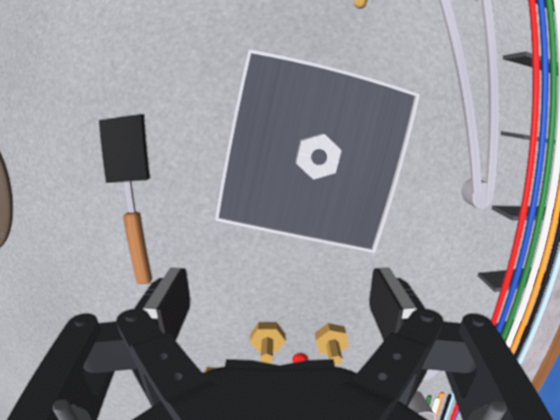

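```bash
cat > h.py <<'E'
import numpy as np, cv2
from scipy.optimize import least_squares
from scipy.spatial.transform import Rotation as R
from station import arm, imaging
def snap(n):
    s=arm.get_state(); c=imaging.capture(n)
    if n=="wrist":
        T=np.eye(4);T[:3,:3]=R.from_quat(s["tcp_rot"]).as_matrix();T[:3,3]=s["position"];c["pose"]=T@c["hand_eye"]
    c["n"]=n; return c
def ray(c,p):
    a=(np.array(p,float)-[c["cx"],c["cy"]])/c["fx"]
    if c["n"]=="wrist":
        r=np.hypot(*a)+1e-12; d=np.array([a[0]*np.sin(r)/r,-a[1]*np.sin(r)/r,-np.cos(r)])
    else: d=np.array([a[0],-a[1],-1])
    return c["pose"][:3,3],c["pose"][:3,:3]@d
def hit(c,p,z):
    o,d=ray(c,p); return (o+d*(z-o[2])/d[2])[:2]
def proj(c,P):
    q=(np.c_[np.atleast_2d(P),np.ones(len(np.atleast_2d(P)))]@np.linalg.inv(c["pose"]).T)[:,:3]*[1,-1,-1]
    if c["n"]=="wrist":
        rr=np.hypot(q[:,0],q[:,1])+1e-12; th=np.arctan2(rr,q[:,2]); a=q[:,:2]*(th/rr)[:,None]
    else: a=q[:,:2]/q[:,2:]
    return a*c["fx"]+[c["cx"],c["cy"]]
def w2(p,yaw,L):
    L=np.atleast_2d(L).astype(float); return np.c_[L[:,:2]@R.from_euler('z',yaw).as_matrix()[:2,:2].T+p,L[:,2]]
def yawtool():
    y=R.from_quat(arm.get_state()["tcp_rot"]).as_matrix()[:,1]; return np.degrees(np.arctan2(y[1],y[0]))
E
python3 - <<'E'
from h import *
w=snap("wrist");sc=snap("scene");sd=snap("side")
co=np.array([hit(w,p,12) for p in [(250,52),(417,95),(374,250),(217,219)]])
print("tray",co.round(1).tolist(),co.mean(0), hit(w,(319,157),24), np.degrees(np.arctan2(*(co[1]-co[0])[::-1])),np.linalg.norm(co-np.roll(co,1,0),axis=1))
for p in [(173,215),(178,238),(222,228),(231,253)]: print("st sc",hit(sc,p,54))
for p in [(268,268),(311,264),(232,311),(280,304)]: print("st sd",hit(sd,p,54))
print("gun base sd",[hit(sd,p,12).round() for p in [(230,145),(283,148),(285,163),(228,162)]])
print("sw",hit(sc,(109,230),92),hit(sd,(281,356),92),"base",hit(sd,(298,370),25),"jar",hit(sd,(375,264),62),"nug",hit(sd,(294,300),5), "ball",hit(sd,(379,313),72))
print(yawtool())
E
```

```text
tray [[492.7, 147.2], [683.2, 106.3], [642.5, -84.4], [450.8, -43.5]] [567.30025801  31.41829947] [567.43983603  31.06578844] -12.116915428433549 [195.2855643  194.85453366 194.99389452 195.96334236]
st sc [ 423.5842108  -314.27921562]
st sc [ 514.27533068 -318.98252736]
st sc [ 513.69300259 -223.16010026]
st sc [ 603.50265403 -228.22095626]
st sd [ 510.38144771 -220.86170254]
st sd [ 602.03757656 -226.57670107]
st sd [ 423.53105758 -316.92382308]
st sd [ 516.64988902 -317.70985294]
gun base sd [array([491., 357.]), array([652., 308.]), array([641., 224.]), array([475., 261.])]
sw [ 487.82618723 -448.63115034] [ 491.20435262 -450.97981656] base [ 524.10167923 -442.96279667] jar [ 731.56839675 -258.78723018] nug [ 555.50366505 -275.33330091] ball [ 689.2715558  -385.83033317]
-0.0019762789241130167
```

```bash
python3 -m pendant '[{"dp":[0.01,0.05,0.09],"spin":0,"grip":1},{"dp":[0.035,0.19,0.09],"spin":0,"grip":1},{"dp":[0.035,0.19,0.09],"spin":0,"grip":1},{"dp":[0.035,0.19,0.09],"spin":0,"grip":1},{"dp":[0.035,0.19,0.09],"spin":0,"grip":1},{"dp":[0.035,0.19,0.09],"spin":0,"grip":1},{"dp":[0.035,0.19,0.09],"spin":0,"grip":1},{"dp":[0.035,0.19,0.09],"spin":0,"grip":1}]' 40
python3 - <<'E'
from h import *
w=snap("wrist");cv2.imwrite("pics/w1.png",w["color"]);print(arm.get_state()["position"])
np.save("w1.npy",w["pose"])
E
```

```text
time: 0.97
position: [560.1, 190.8, 298.1]
tcp_rot: [0.706, 0.708, -0.0, 0.0]
ft_force: [0.0, -0.1, 0.1]
opening: 1.002
grip_force: 0.0
[559.85194006 189.83225284 298.14341501]
```

View pics/w1.png

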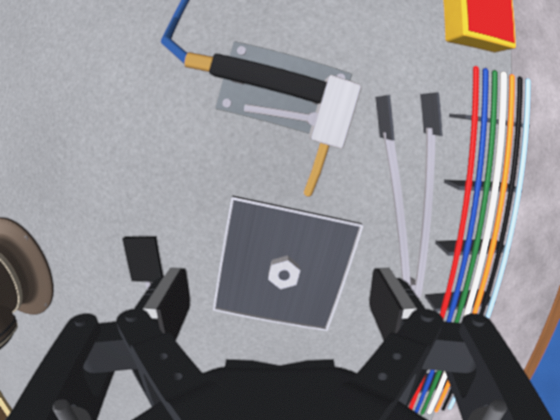

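Run:
```python
from h import *
w=snap("wrist")
def fit(L,P,g):
    L=np.array(L,float);P=np.array(P,float)
    f=lambda v:(proj(w,w2(v[:2],v[2],L)+[0,0,v[3]*0])-P).ravel()
    r=least_squares(f,g+[0.],loss='soft_l1',x_scale=[10,10,.1,1]); print(r.x[:2].round(1),np.degrees(r.x[2]).round(2),"\n",f(r.x).reshape(-1,2).round(1).tolist()); return r.x
g=fit([(-50,-85,12),(50,-85,12),(-50,85,12),(112,60,110),(-12,-80,125),(12,-80,125),(-20,42,128),(-20,78,128),(52,78,128),(52,42,128)],
 [(234,41),(217,107),(351,72),(308,194),(216,54),(211,76),(329,76),(360,85),(344,147),(313,138)],[565,288,-1.83])
fit([(-100,100,12),(100,100,12),(100,-100,12),(-100,-100,12),(0,0,24)],[(233,197),(362,224),(327,329),(214,310),(284,275)],[567,31,-.21])
print("lever/grip target",w2(g[:2],g[2],[[6.5,-15,110],[36,-15,110]]))
print(arm.get_state()["joint_pos"])
```

```text
[566.  301.5] -105.04 
 [[-0.7, -0.2], [-2.1, 2.4], [1.9, 0.8], [2.5, 0.6], [-2.8, -1.6], [-3.7, -1.8], [1.5, -2.5], [3.5, -0.8], [0.5, 2.5], [-1.4, 1.9]]
[567.3  31.1] -12.11 
 [[-1.8, -0.2], [1.3, 0.2], [0.8, 1.2], [-0.9, 0.0], [0.2, -0.4]]
lever/grip target [[549.81233834 299.07150084 110.        ]
 [542.15856255 270.58168307 110.        ]]
[ 3.26156411e-01  2.79241128e-01  3.47337113e-01  1.63981191e+00
 -3.30525178e-04  1.89749465e+00]
```

```bash
python3 -m pendant '[{"dp":[-0.01,0.109,-0.12],"spin":0.4167,"grip":1},{"dp":[-0.01,0.109,-0.12],"spin":0.4167,"grip":1},{"dp":[-0.01,0.109,-0.12],"spin":0.4167,"grip":1},{"dp":[-0.01,0.109,-0.12],"spin":0.4167,"grip":1},{"dp":[-0.01,0.109,-0.12],"spin":0.4167,"grip":1},{"dp":[-0.01,0.109,-0.12],"spin":0.4167,"grip":1},{"dp":[-0.01,0.109,-0.12],"spin":0.4167,"grip":1},{"dp":[-0.01,0.109,-0.12],"spin":0.4167,"grip":1},{"dp":[-0.01,0.109,-0.12],"spin":0.4167,"grip":1},{"dp":[-0.01,0.109,-0.12],"spin":0.4167,"grip":1},{"dp":[-0.01,0.109,-0.12],"spin":0.4167,"grip":1},{"dp":[-0.01,0.109,-0.12],"spin":0.4167,"grip":1},{"dp":[-0.01,0.109,-0.12],"spin":0.4167,"grip":1}]' 40
python3 - <<'E'
from h import *
w=snap("wrist");cv2.imwrite("pics/w2.png",w["color"]);print(arm.get_state()["position"],yawtool())
E
```

```text
time: 2.15
position: [550.0, 297.6, 178.6]
tcp_rot: [0.132, 0.991, -0.0, -0.0]
ft_force: [-0.8, -0.6, -0.8]
opening: 0.999
grip_force: 0.0
[550.03448037 297.87575003 178.59729525] 74.81588890497927
```

View pics/w2.png

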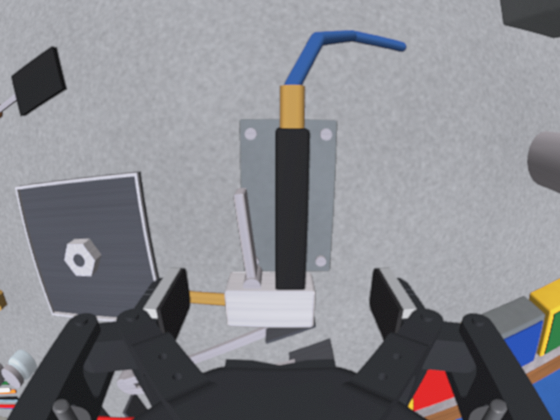

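Run:
```python
from h import *
w=snap("wrist")
L=np.array([(12,-80,125),(-12,-80,125),(50,-85,12),(-50,-85,12),(12,42,125),(-12,42,125)],float)
P=np.array([(276,128),(308,128),(240,120),(337,120),(274,288),(306,289)],float)
f=lambda v:(proj(w,w2(v[:2],v[2],L))-P).ravel()
r=least_squares(f,[566,301,-1.833],loss='soft_l1',x_scale=[10,10,.1]).x
print(r[:2],np.degrees(r[2]),f(r).reshape(-1,2).round(1).tolist())
t=w2(r[:2],r[2],[[6.5,-15,110]])[0];print(t, t-arm.get_state()["position"])
```

```text
[565.09198582 303.45658552] -105.46775322296877 [[-1.3, -0.4], [2.8, 0.0], [-1.3, -1.5], [0.4, -0.5], [0.6, 2.2], [-0.4, 1.1]]
[548.9017513  301.19245079 110.        ] [ -1.12087092   3.06992725 -68.61197412]
```

```bash
python3 -m pendant '[{"dp":[-0.001,0.003,-0.03],"spin":0,"grip":1},{"dp":[-0.001,0.003,-0.055],"spin":0,"grip":1},{"dp":[-0.001,0.003,-0.08],"spin":0,"grip":1},{"dp":[-0.001,0.003,-0.08],"spin":0,"grip":1},{"dp":[-0.001,0.003,-0.08],"spin":0,"grip":1}]' 40; python3 -m pendant '[{"dp":[0,0,0],"spin":0,"grip":-0.6},{"dp":[0,0,0],"spin":0,"grip":-0.6},{"dp":[0,0,0],"spin":0,"grip":-0.6},{"dp":[0,0,0],"spin":0,"grip":-0.6},{"dp":[0,0,0],"spin":0,"grip":-0.6},{"dp":[0,0,0],"spin":0,"grip":-0.6},{"dp":[0,0,0],"spin":0,"grip":-0.6},{"dp":[0,0,0],"spin":0,"grip":-0.6},{"dp":[0,0,0],"spin":0,"grip":-0.6},{"dp":[0,0,0],"spin":0,"grip":-0.6}]' 40
```

```text
time: 2.67
position: [548.0, 301.2, 97.6]
tcp_rot: [0.131, 0.991, -0.001, -0.001]
ft_force: [-0.9, 0.2, -0.4]
opening: 0.996
grip_force: 0.0
time: 3.5
position: [550.6, 306.1, 100.7]
tcp_rot: [0.13, 0.992, 0.004, 0.001]
ft_force: [2.2, 12.5, 2.0]
opening: 0.25
grip_force: 39.1
```

Run:
```python
from h import *
a=snap("side")["color"];b=snap("wrist")["color"]
cv2.imwrite("pics/v3.png",np.hstack([cv2.resize(a[60:220,190:340],None,fx=2.6,fy=2.6,interpolation=2),cv2.resize(b[100:420],(390,416))[:416]]))
s=arm.get_state();print(s["position"],s["opening"],s["ft_force"])
```

```text
[550.64812324 306.11333476 100.66693673] 0.25100091615001785 [ 3.68455277 12.2249584   2.07438994]
```

View pics/v3.png

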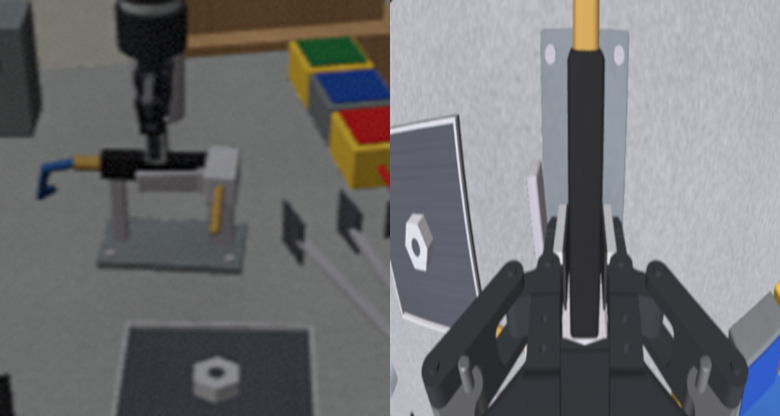

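Run:
```python
from h import *
b=snap("wrist")["color"];a=snap("scene")["color"]
cv2.imwrite("pics/v4.png",np.hstack([cv2.resize(b[190:400,180:380],(570,598),interpolation=2),cv2.resize(a[110:250,395:450],(229,598),interpolation=2)]))
```

```text
(no output)
```

View pics/v4.png

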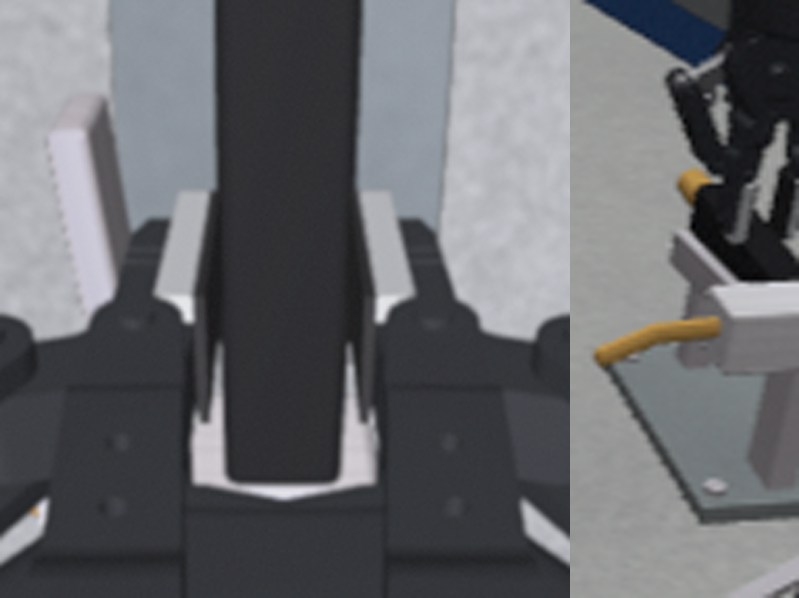

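Run:
```python
from h import *
w=snap("wrist");w["pose"]=w["hand_eye"]
for y in(42.5,56,26.5,12):
  for x in (11,-11):
    print(y,x,[(z,proj(w,[[x,-y,z]])[0].round().tolist()) for z in(-40,-20,-10,0,8,20)])
b=w["color"]
```

```text
42.5 11 [(-40, [182.0, 269.0]), (-20, [192.0, 251.0]), (-10, [197.0, 243.0]), (0, [201.0, 236.0]), (8, [204.0, 231.0]), (20, [208.0, 224.0])]
42.5 -11 [(-40, [188.0, 310.0]), (-20, [197.0, 289.0]), (-10, [201.0, 280.0]), (0, [205.0, 271.0]), (8, [207.0, 265.0]), (20, [211.0, 257.0])]
56 11 [(-40, [154.0, 268.0]), (-20, [167.0, 250.0]), (-10, [173.0, 242.0]), (0, [178.0, 236.0]), (8, [182.0, 231.0]), (20, [187.0, 224.0])]
56 -11 [(-40, [161.0, 308.0]), (-20, [173.0, 288.0]), (-10, [178.0, 279.0]), (0, [182.0, 271.0]), (8, [186.0, 265.0]), (20, [191.0, 256.0])]
26.5 11 [(-40, [217.0, 270.0]), (-20, [224.0, 251.0]), (-10, [227.0, 243.0]), (0, [229.0, 236.0]), (8, [231.0, 231.0]), (20, [234.0, 224.0])]
26.5 -11 [(-40, [221.0, 311.0]), (-20, [227.0, 290.0]), (-10, [229.0, 280.0]), (0, [232.0, 272.0]), (8, [233.0, 266.0]), (20, [236.0, 257.0])]
12 11 [(-40, [250.0, 270.0]), (-20, [253.0, 251.0]), (-10, [255.0, 244.0]), (0, [256.0, 236.0]), (8, [257.0, 231.0]), (20, [258.0, 224.0])]
12 -11 [(-40, [252.0, 312.0]), (-20, [254.0, 290.0]), (-10, [256.0, 281.0]), (0, [257.0, 272.0]), (8, [258.0, 266.0]), (20, [259.0, 257.0])]
```

Run:
```python
from h import *
c=snap("side");d=snap("scene")
for z in(80,92,100,110,120,130,140): print(z,proj(c,[[550,302,z]])[0].round().tolist(),proj(d,[[550,302,z]])[0].round().tolist(),"start side",proj(c,[[525-45,0,z+110],[525+45,0,z+110]]).round().tolist(),"scene",proj(d,[[525+45,0,z+110]]).round().tolist())
```

```text
80 [250.0, 133.0] [435.0, 181.0] start side [[237.0, 158.0], [276.0, 154.0]] scene [[329.0, 166.0]]
92 [250.0, 129.0] [436.0, 176.0] start side [[237.0, 154.0], [276.0, 150.0]] scene [[330.0, 161.0]]
100 [250.0, 127.0] [436.0, 173.0] start side [[237.0, 151.0], [276.0, 147.0]] scene [[330.0, 157.0]]
110 [250.0, 124.0] [437.0, 170.0] start side [[237.0, 147.0], [276.0, 143.0]] scene [[330.0, 153.0]]
120 [250.0, 121.0] [438.0, 166.0] start side [[236.0, 143.0], [276.0, 139.0]] scene [[330.0, 148.0]]
130 [250.0, 118.0] [439.0, 162.0] start side [[236.0, 139.0], [276.0, 135.0]] scene [[331.0, 144.0]]
140 [249.0, 114.0] [439.0, 159.0] start side [[236.0, 135.0], [276.0, 131.0]] scene [[331.0, 139.0]]
```

```bash
python3 -m pendant '[{"dp":[0,0,0],"spin":0,"grip":-0.3},{"dp":[0,0,0],"spin":0,"grip":-0.3},{"dp":[0,0,0.02],"spin":0,"grip":-0.3},{"dp":[0,0,0.035],"spin":0,"grip":-0.3},{"dp":[0,-0.002,0.035],"spin":0,"grip":1},{"dp":[0,-0.002,0.035],"spin":0,"grip":1},{"dp":[0,-0.002,0.035],"spin":0,"grip":1},{"dp":[0,-0.002,0.035],"spin":0,"grip":1},{"dp":[0,-0.002,0.035],"spin":0,"grip":1}]' 40; python3 -m pendant '[{"dp":[0,0,-0.03],"spin":0,"grip":1},{"dp":[0,0,-0.05],"spin":0,"grip":1},{"dp":[0,0,-0.07],"spin":0,"grip":1},{"dp":[0,0,-0.07],"spin":0,"grip":1},{"dp":[0,0,-0.07],"spin":0,"grip":1}]';python3 - <<'E'
from h import *
a=snap("side");b=snap("wrist")
cv2.imwrite("pics/v5.png",np.hstack([cv2.resize(a["color"][80:180,190:310],(480,400),interpolation=2),cv2.resize(b["color"][100:420,120:440],(400,400))[:, 80:]]))
E
```

```text
time: 4.6
position: [548.5, 299.6, 132.5]
tcp_rot: [0.131, 0.991, -0.001, -0.001]
ft_force: [0.4, -0.2, 0.6]
opening: 0.997
grip_force: 0.0
time: 5.02
position: [547.9, 299.4, 62.3]
tcp_rot: [0.13, 0.991, -0.001, -0.001]
ft_force: [-0.0, 0.5, 0.7]
opening: 0.998
grip_force: 0.0
```

View pics/v5.png

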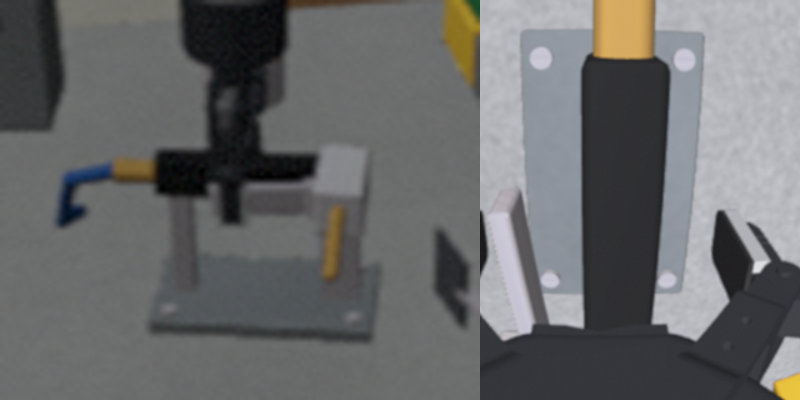

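The finger now stands outside the lever (side crop, ~(230,200)) and reaches below it. The jaws actually sit about 35 mm higher than documented. Squeezing now.

```bash
python3 -m pendant '[{"dp":[0,0,0],"spin":0,"grip":-0.6},{"dp":[0,0,0],"spin":0,"grip":-0.6},{"dp":[0,0,0],"spin":0,"grip":-0.6},{"dp":[0,0,0],"spin":0,"grip":-0.6},{"dp":[0,0,0],"spin":0,"grip":-0.6},{"dp":[0,0,0],"spin":0,"grip":-0.6},{"dp":[0,0,0],"spin":0,"grip":-0.6},{"dp":[0,0,0],"spin":0,"grip":-0.6},{"dp":[0,0,0],"spin":0,"grip":-0.6},{"dp":[0,0,0],"spin":0,"grip":-0.6}]' 50
```

```text
time: 5.95
position: [549.5, 299.8, 65.2]
tcp_rot: [0.131, 0.991, 0.0, 0.001]
ft_force: [-0.7, -2.2, 6.5]
opening: 0.427
grip_force: 51.4
```

```bash
python3 -m pendant '[{"dp":[0,0,0],"spin":0,"grip":-0.6},{"dp":[0,0,0],"spin":0,"grip":-0.6},{"dp":[0,0,0],"spin":0,"grip":-0.6},{"dp":[0,0,0],"spin":0,"grip":-0.6},{"dp":[0,0,0],"spin":0,"grip":-0.6},{"dp":[0,0,0],"spin":0,"grip":-0.6},{"dp":[0,0,0],"spin":0,"grip":-0.6},{"dp":[0,0,0],"spin":0,"grip":1},{"dp":[0,0,0],"spin":0,"grip":1},{"dp":[0,0,0],"spin":0,"grip":1},{"dp":[0,0,0],"spin":0,"grip":1},{"dp":[0,0,0],"spin":0,"grip":1},{"dp":[0,0,0],"spin":0,"grip":1},{"dp":[0,0,0],"spin":0,"grip":1},{"dp":[0,0,0],"spin":0,"grip":1},{"dp":[0,0,0],"spin":0,"grip":1}]'; python3 -m pendant '[{"dp":[0,0,0.04],"spin":0,"grip":1},{"dp":[0,0,0.08],"spin":0,"grip":1},{"dp":[0,0,0.12],"spin":0,"grip":1},{"dp":[0,0,0.15],"spin":0,"grip":1},{"dp":[0,0,0.15],"spin":0,"grip":1}]'
```

```text
time: 7.28
position: [549.0, 300.2, 63.7]
tcp_rot: [0.13, 0.991, 0.0, 0.0]
ft_force: [0.2, -0.4, 1.2]
opening: 1.001
grip_force: 0.0
time: 7.7
position: [551.1, 301.2, 221.4]
tcp_rot: [0.13, 0.991, 0.003, 0.004]
ft_force: [-1.0, -0.1, 0.6]
opening: 0.997
grip_force: 0.0
```

```bash
python3 -m pendant '[{"dp":[0,-0.02,0.04],"spin":0,"grip":1},{"dp":[-0.036,-0.59,0.09],"spin":-0.4167,"grip":1},{"dp":[-0.036,-0.59,0.09],"spin":-0.4167,"grip":1},{"dp":[-0.036,-0.59,0.09],"spin":-0.4167,"grip":1},{"dp":[-0.036,-0.59,0.09],"spin":-0.4167,"grip":1},{"dp":[-0.036,-0.59,0.09],"spin":-0.4167,"grip":1},{"dp":[-0.036,-0.59,0.09],"spin":-0.4167,"grip":1},{"dp":[-0.036,-0.59,0.09],"spin":-0.4167,"grip":1},{"dp":[-0.036,-0.59,0.09],"spin":-0.4167,"grip":1},{"dp":[-0.036,-0.59,0.09],"spin":-0.4167,"grip":1},{"dp":[-0.036,-0.59,0.09],"spin":-0.4167,"grip":1},{"dp":[-0.036,-0.59,0.09],"spin":-0.4167,"grip":1},{"dp":[-0.036,-0.59,0.09],"spin":-0.4167,"grip":1},{"dp":[-0.036,-0.59,0.09],"spin":-0.4167,"grip":1},{"dp":[-0.036,-0.59,0.09],"spin":-0.4167,"grip":1},{"dp":[-0.036,-0.59,0.09],"spin":-0.4167,"grip":1},{"dp":[-0.036,-0.59,0.09],"spin":-0.4167,"grip":1},{"dp":[-0.036,-0.59,0.09],"spin":-0.4167,"grip":1},{"dp":[-0.036,-0.59,0.09],"spin":-0.4167,"grip":1}]'
python3 - <<'E'
from h import *
w=snap("wrist");print(arm.get_state()["position"],yawtool())
cv2.imwrite("pics/w6.png",w["color"])
E
```

```text
time: 9.28
position: [513.1, -289.0, 303.7]
tcp_rot: [0.707, 0.707, 0.0, -0.0]
ft_force: [0.6, -0.7, 0.0]
opening: 0.995
grip_force: 0.0
[ 513.17696432 -288.8201816   303.77997252] 0.09049111076867608
```

View pics/w6.png

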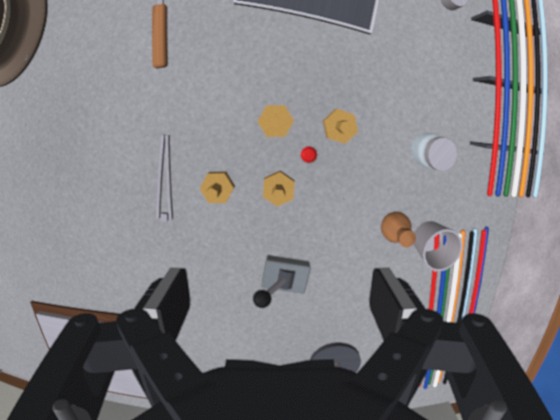

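```bash
cat >> h.py <<'E'
from scipy.optimize import minimize
def hexa(af,z,off):
    a=np.radians(np.arange(6)*60+off); r=af/np.sqrt(3); return np.c_[r*np.cos(a),r*np.sin(a),np.full(6,z)]
STAMP=[np.r_[hexa(44,0,30),hexa(44,18,30)],np.r_[hexa(16,18,0),hexa(16,54,0)]]
def brass(w):
    h=cv2.cvtColor(w["color"],cv2.COLOR_BGR2HSV); return cv2.inRange(h,(12,110,70),(28,255,255))
def shift(w,d):
    c=dict(w);c["pose"]=w["pose"].copy();c["pose"][:3,3]+=d;return c
def stamp_mask(w,p,yaw,z0,box,S=4):
    m=np.zeros(((box[3]-box[1])*S,(box[2]-box[0])*S),np.uint8)
    for L in STAMP:
        q=(proj(w,w2(p,yaw,L+[0,0,z0]))-[box[0],box[1]]+.5)*S
        cv2.fillConvexPoly(m,cv2.convexHull(np.round(q*16).astype(np.int32)),255,shift=4)
    return m
def find_stamps(w,dz=0,z0=0,amin=250,amax=9000,ymax=262):
    w=shift(w,[0,0,dz]); b=cv2.morphologyEx(brass(w),cv2.MORPH_CLOSE,np.ones((5,5))); n,l,st,ce=cv2.connectedComponentsWithStats(b); out=[]
    for i in range(1,n):
        x,y,ww,hh,a=st[i]
        if not(amin<a<amax) or y+hh>ymax or max(ww,hh)>1.8*min(ww,hh): continue
        box=(x-8,y-8,x+ww+8,y+hh+8); S=4
        t=cv2.resize(np.pad((l==i)*np.uint8(255),8)[box[1]+8:box[3]+8,box[0]+8:box[2]+8],None,fx=S,fy=S,interpolation=cv2.INTER_LINEAR)>127
        def cost(v):
            m=stamp_mask(w,v[:2],v[2],z0,box)>127; return 1-(m&t).sum()/(m|t).sum()
        g=hit(w,ce[i],z0+20); best=min((minimize(cost,[*g,y0],method="Nelder-Mead",options=dict(initial_simplex=[[g[0]+3,g[1],y0],[g[0]-3,g[1]+3,y0],[g[0],g[1]-3,y0+.15],[g[0],g[1],y0-.15]],xatol=.05,fatol=1e-4)) for y0 in(-.35,0,.35)),key=lambda r:r.fun)
        out.append((best.x[0],best.x[1],(np.degrees(best.x[2])+30)%60-30,best.fun))
    return out
E
python3 - <<'E'
from h import *
w=snap("wrist")
for dz in(0,10,20):
    r=find_stamps(w,dz); print(dz,np.mean([q[3] for q in r]).round(4)); print(np.round(r,2).tolist())
E
```

```text
0 0.1259
[[507.78, -221.19, 26.78, 0.11], [598.98, -226.49, 9.42, 0.11], [421.83, -316.98, 27.88, 0.13], [511.44, -318.09, -6.14, 0.12], [697.92, -380.58, -12.38, 0.15]]
10 0.0949
[[507.31, -220.59, 29.88, 0.08], [600.51, -226.85, 16.23, 0.07], [419.69, -318.63, 28.36, 0.1], [511.4, -320.44, -6.93, 0.08], [701.68, -383.48, -10.53, 0.15]]
20 0.0658
[[507.15, -220.69, -29.95, 0.04], [602.22, -227.11, 13.47, 0.04], [417.45, -321.11, 29.76, 0.06], [511.39, -322.5, -3.87, 0.04], [704.69, -387.09, -19.08, 0.15]]
```

Run:
```python
from h import *
w=snap("wrist")
for dz in(28,34,40,46):
    r=find_stamps(w,dz); print(dz,np.mean([q[3] for q in r[:4]]).round(4)); print(np.round(r[:4],2).tolist())
```

```text
28 0.0265
[[507.13, -220.8, -29.76, 0.02], [603.81, -227.28, 13.6, 0.03], [416.16, -322.53, 29.9, 0.03], [511.21, -324.37, -4.99, 0.03]]
34 0.0251
[[507.01, -220.95, -29.64, 0.02], [604.88, -227.43, 13.55, 0.03], [414.95, -323.98, 29.74, 0.02], [511.29, -325.69, -4.45, 0.03]]
40 0.0359
[[506.9, -221.04, 29.86, 0.04], [606.1, -227.65, 13.81, 0.04], [413.81, -325.13, -29.78, 0.03], [511.14, -327.13, -4.09, 0.04]]
46 0.0531
[[506.98, -221.64, 29.87, 0.06], [606.93, -228.07, 13.39, 0.06], [412.65, -326.41, -29.64, 0.04], [511.2, -328.3, -4.24, 0.05]]
```

```bash
python3 -m pendant '[{"dp":[-0.003,0.069,-0.18],"spin":0,"grip":1},{"dp":[-0.003,0.069,-0.18],"spin":0,"grip":1},{"dp":[-0.003,0.069,-0.18],"spin":0,"grip":1},{"dp":[-0.003,0.069,-0.18],"spin":0,"grip":1},{"dp":[-0.003,0.069,-0.18],"spin":0,"grip":1},{"dp":[-0.003,0.069,-0.18],"spin":0,"grip":1},{"dp":[-0.003,0.069,-0.18],"spin":0,"grip":1}]' 40
python3 - <<'E'
from h import *
w=snap("wrist");print(arm.get_state()["position"],yawtool())
for dz in(0,10,20,30):
    print(dz,np.round(find_stamps(w,dz,ymax=300),2).tolist())
b=cv2.cvtColor(brass(w),cv2.COLOR_GRAY2BGR)
cv2.imwrite("pics/w7.png",np.hstack([w["color"][100:300,150:450],b[100:300,150:450]]))
E
```

```text
time: 10.02
position: [509.3, -219.8, 123.3]
tcp_rot: [0.706, 0.708, -0.0, -0.001]
ft_force: [-0.5, 0.0, 0.3]
opening: 1.0
grip_force: 0.0
[ 510.6763294  -220.89347738  125.15612594] 0.0695893928838372
0 [[507.13, -221.09, 29.94, 0.08], [598.7, -226.64, 9.12, 0.08]]
10 [[507.41, -223.51, -28.57, 0.02], [601.67, -229.59, 13.61, 0.02]]
20 [[507.4, -226.33, -29.87, 0.05], [604.68, -232.43, 14.57, 0.05]]
30 [[508.38, -229.37, -29.89, 0.11], [608.19, -235.21, 15.95, 0.11]]
```

View pics/w7.png

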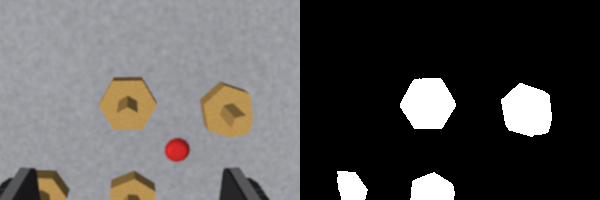

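```bash
sed -i 's/    h=cv2.cvtColor(w\["color"\].*/    h=cv2.cvtColor(w["color"],cv2.COLOR_BGR2HSV); return cv2.dilate(cv2.inRange(h,(12,110,70),(28,255,255)),np.ones((3,3),np.uint8))/' h.py
python3 - <<'E'
from h import *
w=snap("wrist")
for dz in(-5,0,5): print(dz,np.round(find_stamps(w,dz,ymax=300),2).tolist())
E
python3 -m pendant '[{"dp":[-0.002,0,-0.04],"spin":0,"grip":1},{"dp":[-0.002,0,-0.08],"spin":0,"grip":1},{"dp":[-0.002,0,-0.1],"spin":0,"grip":1},{"dp":[-0.002,0,-0.11],"spin":0,"grip":1},{"dp":[-0.002,0,-0.12],"spin":0,"grip":1},{"dp":[-0.002,0,-0.124],"spin":0,"grip":1},{"dp":[-0.002,0,-0.124],"spin":0,"grip":1}]' 40
python3 -m pendant '[{"dp":[0,0,0],"spin":0,"grip":-1},{"dp":[0,0,0],"spin":0,"grip":-1},{"dp":[0,0,0],"spin":0,"grip":-1},{"dp":[0,0,0],"spin":0,"grip":-1},{"dp":[0,0,0],"spin":0,"grip":-1},{"dp":[0,0,0],"spin":0,"grip":-1},{"dp":[0,0,0],"spin":0,"grip":-1},{"dp":[0,0,0],"spin":0,"grip":-1}]' 40; python3 -c "
from h import *
w=snap('wrist');cv2.imwrite('pics/w8.png',w['color'][150:420,130:430])"
```

```text
-5 [[507.53, -219.28, -29.92, 0.03], [596.84, -224.97, 13.69, 0.03]]
0 [[507.46, -220.71, -29.25, 0.02], [598.46, -226.47, 14.1, 0.02]]
5 [[507.46, -222.4, -29.88, 0.04], [600.25, -228.17, 14.05, 0.04]]
time: 10.7
position: [508.9, -221.6, 0.5]
tcp_rot: [0.707, 0.707, 0.0, 0.001]
ft_force: [0.2, -0.3, 0.2]
opening: 1.002
grip_force: 0.0
time: 11.37
position: [508.1, -221.0, -0.1]
tcp_rot: [0.707, 0.707, 0.0, 0.0]
ft_force: [-1.0, 1.0, 3.2]
opening: 0.178
grip_force: 39.3
```

View pics/w8.png

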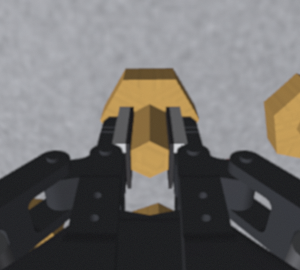

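```bash
cat >> h.py <<'E'
def find_tray(w,g=(567.3,31.1),yaw0=-12.1):
    im=w["color"];hsv=cv2.cvtColor(im,cv2.COLOR_BGR2HSV); c=proj(w,[[*g,24]])[0].astype(int); S=4
    box=(c[0]-50,c[1]-50,c[0]+50,c[1]+50); roi=hsv[box[1]:box[3],box[0]:box[2]]
    m=((roi[...,2]>135)&(roi[...,1]<60)).astype(np.uint8)*255; m=cv2.morphologyEx(m,cv2.MORPH_CLOSE,np.ones((3,3)))
    n,l,st,ce=cv2.connectedComponentsWithStats(m); i=l[max(0,50-20):70,30:70]; k=np.bincount(i[i>0]).argmax(); m=(l==k)*np.uint8(255)
    ct=max(cv2.findContours(m,cv2.RETR_EXTERNAL,cv2.CHAIN_APPROX_NONE)[0],key=cv2.contourArea); m[:]=0; cv2.drawContours(m,[ct],-1,255,-1)
    t=cv2.resize(m,None,fx=S,fy=S,interpolation=cv2.INTER_LINEAR)>127
    def cost(v,f=1):
        q=(proj(w,np.r_[w2(v[:2],v[2],hexa(44,24,30))])-[box[0],box[1]]+.5)*S
        a=np.zeros(t.shape,np.uint8);cv2.fillConvexPoly(a,cv2.convexHull(np.round(q*16).astype(np.int32)),255,shift=4);a=a>0
        return 1-(a&t).sum()/(a|t).sum()
    y=np.radians(yaw0); r=minimize(cost,[*g,y],method="Nelder-Mead",options=dict(initial_simplex=[[g[0]+3,g[1],y],[g[0]-3,g[1]+3,y],[g[0],g[1]-3,y+.1],[g[0],g[1],y-.1]],xatol=.03,fatol=1e-4))
    return r.x[0],r.x[1],np.degrees(r.x[2]),r.fun,m,box
E
python3 -m pendant '[{"dp":[0,0,0.04],"spin":0,"grip":-1},{"dp":[0,0,0.08],"spin":0,"grip":-1},{"dp":[0,0,0.12],"spin":0,"grip":-1},{"dp":[0.059,0.15,0.12],"spin":0,"grip":-1},{"dp":[0.059,0.15,0.12],"spin":0,"grip":-1},{"dp":[0.059,0.15,0.12],"spin":0,"grip":-1},{"dp":[0.059,0.15,0.12],"spin":0,"grip":-1},{"dp":[0.059,0.15,0.12],"spin":0,"grip":-1},{"dp":[0.059,0.15,0.12],"spin":0,"grip":-1}]' 40
python3 - <<'E'
from h import *
w=snap("wrist");s=arm.get_state();print(s["position"],yawtool(),s["opening"])
r=find_tray(w);print(np.round(r[:4],2)); m=r[4]; print(m.sum()/255)
corn=proj(w,w2(r[:2],np.radians(r[2]),hexa(44,24,30)));im=w["color"].copy();cv2.polylines(im,[np.round(corn*16).astype(np.int32)],True,(0,0,255),1,shift=4)
tr=proj(w,w2(r[:2],np.radians(r[2]),[(-100,-100,12),(100,-100,12),(100,100,12),(-100,100,12)]));cv2.polylines(im,[np.round(tr*16).astype(np.int32)],True,(0,255,0),1,shift=4)
cv2.imwrite("pics/w9.png",im)
E
```

```text
time: 12.17
position: [567.0, -68.9, 118.5]
tcp_rot: [0.706, 0.708, -0.001, -0.001]
ft_force: [0.4, 0.1, -3.0]
opening: 0.176
grip_force: 40.2
[566.5940842  -70.18323757 118.61529388] 0.11101749571469366 0.17590103942536195
[ 5.6677e+02  3.1600e+01 -1.1610e+01  6.0000e-02]
2858.0
```

View pics/w9.png

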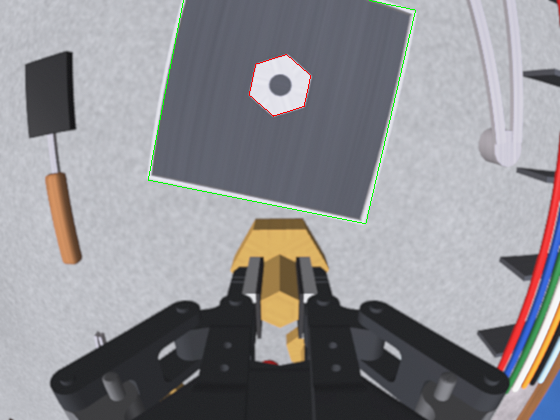

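Overlay fits well: tray centre (566.8, 31.6), yaw about −11.8°, stamp held straight in the jaws. Taking slot 240° first.

```bash
python3 -m pendant '[{"dp":[-0.032,0.066,0],"spin":0.1006,"grip":-1},{"dp":[-0.032,0.066,0],"spin":0.1006,"grip":-1},{"dp":[-0.032,0.066,-0.06],"spin":0.1006,"grip":-1},{"dp":[-0.032,0.066,-0.06],"spin":0.1006,"grip":-1},{"dp":[-0.032,0.066,-0.09],"spin":0.1006,"grip":-1},{"dp":[-0.032,0.066,-0.09],"spin":0.1006,"grip":-1},{"dp":[-0.032,0.066,-0.09],"spin":0.1006,"grip":-1},{"dp":[-0.032,0.066,-0.09],"spin":0.1006,"grip":-1}]' 40
python3 -c "
from h import *
s=arm.get_state();print(s['position'],yawtool(),s['ft_force'])"
```

```text
time: 12.88
position: [535.4, -5.9, 30.7]
tcp_rot: [0.588, 0.809, 0.0, 0.0]
ft_force: [0.8, -1.0, -2.2]
opening: 0.18
grip_force: 40.5
[535.40376547  -5.899708    30.73438438] 18.023270179729156 [ 0.76978037 -0.9834707  -2.16947617]
```

```bash
python3 -m pendant '[{"dp":[0,0.0005,-0.012],"spin":0,"grip":-1},{"dp":[0,0.0005,-0.022],"spin":0,"grip":-1},{"dp":[0,0.0005,-0.022],"spin":0,"grip":-1},{"dp":[0,0.0005,-0.022],"spin":0,"grip":-1}]' 40
python3 -m pendant '[{"dp":[0.0007,0.0007,0],"spin":0,"grip":-1},{"dp":[0.0013,0.0015,0],"spin":0,"grip":-1},{"dp":[0.0013,0.0015,0],"spin":0,"grip":-1}]'
python3 -m pendant '[{"dp":[0.0007,0.0007,0],"spin":0,"grip":-1},{"dp":[0.0013,0.0015,0],"spin":0,"grip":-1},{"dp":[0.0013,0.0015,0],"spin":0,"grip":-1}]'
python3 -m pendant '[{"dp":[0.0007,0.0007,0],"spin":0,"grip":-1},{"dp":[0.0007,0.0007,0],"spin":0,"grip":-1}]'
```

```text
time: 13.22
position: [535.0, -4.8, 8.0]
tcp_rot: [0.587, 0.809, -0.0, -0.0]
ft_force: [-0.4, -0.7, -3.1]
opening: 0.178
grip_force: 40.4
time: 13.47
position: [536.9, -2.8, 8.3]
tcp_rot: [0.587, 0.81, 0.0, 0.0]
ft_force: [-0.3, 0.5, -2.7]
opening: 0.18
grip_force: 40.4
time: 13.72
position: [537.5, -1.8, 7.8]
tcp_rot: [0.587, 0.81, -0.0, 0.0]
ft_force: [-1.6, -1.9, -1.7]
opening: 0.175
grip_force: 40.7
time: 13.88
position: [537.5, -1.7, 7.6]
tcp_rot: [0.587, 0.809, -0.001, 0.0]
ft_force: [-4.3, -4.2, 1.1]
opening: 0.182
grip_force: 41.0
```

```bash
python3 -m pendant '[{"dp":[-0.0003,-0.0003,-0.001],"spin":0,"grip":-1},{"dp":[-0.0003,-0.0003,-0.0016],"spin":0,"grip":-1},{"dp":[-0.0003,-0.0003,-0.0016],"spin":0,"grip":-0.5},{"dp":[-0.0003,-0.0003,-0.0016],"spin":0,"grip":0},{"dp":[-0.0003,-0.0003,-0.0016],"spin":0,"grip":0.2},{"dp":[-0.0003,-0.0003,-0.0016],"spin":0,"grip":0.2},{"dp":[-0.0003,-0.0003,-0.0016],"spin":0,"grip":0.2},{"dp":[-0.0003,-0.0003,-0.0016],"spin":0,"grip":0.2},{"dp":[0,0,0.04],"spin":0,"grip":0.2},{"dp":[0,0,0.08],"spin":0,"grip":0.2},{"dp":[0,0,0.114],"spin":0,"grip":0.2},{"dp":[0,0,0.114],"spin":0,"grip":1},{"dp":[0,0,0.114],"spin":0,"grip":1},{"dp":[0,0,0.114],"spin":0,"grip":1}]'
python3 - <<'E'
from h import *
w=snap("wrist");print(arm.get_state()["position"],yawtool());print(np.round(find_stamps(w,0,z0=6,ymax=300),2).tolist())
r=find_tray(w);print(np.round(r[:4],2))
E
```

```text
time: 15.05
position: [538.2, -0.7, 121.3]
tcp_rot: [0.587, 0.81, 0.0, -0.0]
ft_force: [-0.5, -0.1, -0.4]
opening: 0.983
grip_force: 0.0
[537.58885492  -0.74996626 120.47754868] 18.1111872498391
[[616.2, 241.22, -14.43, 0.59], [536.92, -1.88, -11.81, 0.03]]
[ 5.6586e+02  3.2590e+01 -1.3270e+01  9.0000e-02]
```

```bash
python3 -m pendant '[{"dp":[0.061,-0.226,0],"spin":0.144,"grip":1},{"dp":[0.061,-0.226,0],"spin":0.144,"grip":1},{"dp":[0.061,-0.226,0],"spin":0.144,"grip":1},{"dp":[0.061,-0.226,0],"spin":0.144,"grip":1},{"dp":[0.061,-0.226,0],"spin":0.144,"grip":1},{"dp":[0.061,-0.226,0],"spin":0.144,"grip":1},{"dp":[0.061,-0.226,0],"spin":0.144,"grip":1},{"dp":[0.061,-0.226,0],"spin":0.144,"grip":1},{"dp":[0.061,-0.226,0],"spin":0.144,"grip":1}]'
python3 - <<'E'
from h import *
w=snap("wrist");print(arm.get_state()["position"],yawtool());print(np.round(find_stamps(w,0,ymax=300),2).tolist())
E
```

```text
time: 15.85
position: [598.3, -226.4, 119.7]
tcp_rot: [0.391, 0.92, 0.0, -0.002]
ft_force: [-0.7, 1.2, 0.2]
opening: 0.997
grip_force: 0.0
[ 598.44970562 -225.84807034  120.31357766] 44.056640212652624
[[466.6, -303.75, 29.4, 0.51], [598.47, -226.73, 14.03, 0.02]]
```

Right over it. Descend to z≈0, grip and lift.

```bash
python3 -m pendant '[{"dp":[0,-0.0007,-0.04],"spin":0,"grip":1},{"dp":[0,-0.0007,-0.08],"spin":0,"grip":1},{"dp":[0,-0.0007,-0.1],"spin":0,"grip":1},{"dp":[0,-0.0007,-0.115],"spin":0,"grip":1},{"dp":[0,-0.0007,-0.12],"spin":0,"grip":1},{"dp":[0,-0.0007,-0.12],"spin":0,"grip":-1},{"dp":[0,-0.0007,-0.12],"spin":0,"grip":-1},{"dp":[0,-0.0007,-0.12],"spin":0,"grip":-1},{"dp":[0,-0.0007,-0.12],"spin":0,"grip":-1},{"dp":[0,-0.0007,-0.12],"spin":0,"grip":-1},{"dp":[0,-0.0007,-0.12],"spin":0,"grip":-1},{"dp":[0,-0.0007,-0.12],"spin":0,"grip":-1},{"dp":[0,-0.0007,-0.12],"spin":0,"grip":-1},{"dp":[0,-0.0007,-0.12],"spin":0,"grip":-1}]' 40
python3 -m pendant '[{"dp":[0,0,0.04],"spin":0,"grip":-1},{"dp":[0,0,0.08],"spin":0,"grip":-1},{"dp":[0,0,0.12],"spin":0,"grip":-1}]'
```

```text
time: 17.07
position: [599.9, -227.8, 2.7]
tcp_rot: [0.391, 0.921, 0.0, 0.001]
ft_force: [-1.0, 0.3, 6.1]
opening: 0.178
grip_force: 40.2
time: 17.32
position: [598.0, -227.1, 121.5]
tcp_rot: [0.391, 0.921, -0.0, -0.002]
ft_force: [0.6, 0.5, -2.3]
opening: 0.172
grip_force: 39.7
```

```bash
python3 -m pendant '[{"dp":[-0.015,0.2136,0],"spin":0.1897,"grip":-1},{"dp":[-0.015,0.2136,0],"spin":0.1897,"grip":-1},{"dp":[-0.015,0.2136,0],"spin":0.1897,"grip":-1},{"dp":[-0.015,0.2136,0],"spin":0.1897,"grip":-1},{"dp":[-0.015,0.2136,0],"spin":0.1897,"grip":-1},{"dp":[-0.015,0.2136,0],"spin":0.1897,"grip":-1},{"dp":[-0.015,0.2136,-0.04],"spin":0.1897,"grip":-1},{"dp":[-0.015,0.2136,-0.08],"spin":0.1897,"grip":-1},{"dp":[-0.015,0.2136,-0.08],"spin":0.1897,"grip":-1},{"dp":[-0.015,0.2136,-0.08],"spin":0.1897,"grip":-1},{"dp":[-0.015,0.2136,-0.08],"spin":0.1897,"grip":-1}]'
python3 -c "
from h import *
s=arm.get_state();print(s['position'],yawtool(),s['ft_force'])"
```

```text
time: 18.23
position: [584.9, -14.3, 43.0]
tcp_rot: [0.103, 0.995, 0.0, 0.0]
ft_force: [0.9, -0.3, -2.4]
opening: 0.176
grip_force: 40.0
[584.94674799 -14.3139286   42.9600254 ] 78.12680719344641 [ 0.92320242 -0.32600326 -2.35357956]
```

```bash
python3 -m pendant '[{"dp":[-0.001,0.001,-0.02],"spin":0,"grip":-1},{"dp":[-0.001,0.001,-0.032],"spin":0,"grip":-1},{"dp":[-0.001,0.001,-0.032],"spin":0,"grip":-1},{"dp":[-0.001,0.001,-0.032],"spin":0,"grip":-1}]'
python3 -m pendant '[{"dp":[-0.0007,0.0007,0],"spin":0,"grip":-1},{"dp":[-0.0015,0.0013,0],"spin":0,"grip":-1},{"dp":[-0.0015,0.0013,0],"spin":0,"grip":-1}]'
python3 -m pendant '[{"dp":[-0.0007,0.0007,0],"spin":0,"grip":-1},{"dp":[-0.0015,0.0013,0],"spin":0,"grip":-1},{"dp":[-0.0015,0.0013,0],"spin":0,"grip":-1}]'
python3 -m pendant '[{"dp":[-0.0004,0.0004,0],"spin":0,"grip":-1},{"dp":[-0.0004,0.0004,0],"spin":0,"grip":-1}]'
```

```text
time: 18.57
position: [584.5, -13.3, 11.6]
tcp_rot: [0.103, 0.995, 0.0, 0.001]
ft_force: [0.3, 0.3, -2.1]
opening: 0.176
grip_force: 39.9
time: 18.82
position: [582.6, -11.6, 11.0]
tcp_rot: [0.103, 0.995, 0.0, 0.001]
ft_force: [-0.4, 0.3, -1.8]
opening: 0.179
grip_force: 39.9
time: 19.07
position: [581.8, -11.2, 10.6]
tcp_rot: [0.103, 0.995, -0.001, 0.002]
ft_force: [2.9, -4.5, 0.4]
opening: 0.179
grip_force: 40.2
time: 19.23
position: [581.8, -11.1, 10.7]
tcp_rot: [0.103, 0.995, -0.001, 0.002]
ft_force: [4.3, -4.5, -0.4]
opening: 0.179
grip_force: 40.1
```

```bash
python3 -m pendant '[{"dp":[0.0003,-0.0003,-0.001],"spin":0,"grip":-1},{"dp":[0.0003,-0.0003,-0.002],"spin":0,"grip":-1},{"dp":[0.0003,-0.0003,-0.003],"spin":0,"grip":-1},{"dp":[0.0003,-0.0003,-0.003],"spin":0,"grip":-1}]'
python3 -m pendant '[{"dp":[0,0,0],"spin":0,"grip":-0.5},{"dp":[0,0,0],"spin":0,"grip":0},{"dp":[0,0,0],"spin":0,"grip":0.2},{"dp":[0,0,0],"spin":0,"grip":0.2},{"dp":[0,0,0],"spin":0,"grip":0.2},{"dp":[0,0,0],"spin":0,"grip":0.2},{"dp":[0,0,0.04],"spin":0,"grip":0.2},{"dp":[0,0,0.08],"spin":0,"grip":0.2},{"dp":[0,0,0.112],"spin":0,"grip":0.2},{"dp":[0,0,0.112],"spin":0,"grip":1},{"dp":[0,0,0.112],"spin":0,"grip":1},{"dp":[0,0,0.112],"spin":0,"grip":1}]'
cat >> h.py <<'E'
def seen():
    w=snap("wrist");print("tcp",arm.get_state()["position"].round(1),round(yawtool(),1))
    for z0 in (0,6): print(z0,[np.round(q,2).tolist() for q in find_stamps(w,0,z0=z0,ymax=300) if q[3]<.2])
E
python3 -c "
from h import *
seen()"
```

```text
time: 19.57
position: [581.8, -11.2, 8.7]
tcp_rot: [0.103, 0.995, -0.001, 0.002]
ft_force: [1.1, -4.7, 7.9]
opening: 0.184
grip_force: 41.2
time: 20.57
position: [580.0, -10.1, 118.2]
tcp_rot: [0.103, 0.995, 0.0, -0.0]
ft_force: [-0.3, -1.2, -1.1]
opening: 0.985
grip_force: 0.0
tcp [579.4 -10.2 117.4] 78.2
0 []
6 []
```

```bash
python3 -m pendant '[{"dp":[-0.068,-0.308,0.003],"spin":-0.629,"grip":1},{"dp":[-0.068,-0.308,0.003],"spin":-0.629,"grip":1},{"dp":[-0.068,-0.308,0.003],"spin":-0.629,"grip":1},{"dp":[-0.068,-0.308,0.003],"spin":-0.629,"grip":1},{"dp":[-0.068,-0.308,0.003],"spin":-0.629,"grip":1},{"dp":[-0.068,-0.308,0.003],"spin":-0.629,"grip":1},{"dp":[-0.068,-0.308,0.003],"spin":-0.629,"grip":1},{"dp":[-0.068,-0.308,0.003],"spin":-0.629,"grip":1},{"dp":[-0.068,-0.308,0.003],"spin":-0.629,"grip":1},{"dp":[-0.068,-0.308,0.003],"spin":-0.629,"grip":1},{"dp":[-0.068,-0.308,0.003],"spin":-0.629,"grip":1},{"dp":[-0.068,-0.308,0.003],"spin":-0.629,"grip":1},{"dp":[-0.068,-0.308,0.003],"spin":-0.629,"grip":1},{"dp":[-0.068,-0.308,0.003],"spin":-0.629,"grip":1},{"dp":[-0.068,-0.308,0.003],"spin":-0.629,"grip":1},{"dp":[-0.068,-0.308,0.003],"spin":-0.629,"grip":1},{"dp":[-0.068,-0.308,0.003],"spin":-0.629,"grip":1},{"dp":[-0.068,-0.308,0.003],"spin":-0.629,"grip":1}]'
python3 -c "
from h import *
seen()"
```

```text
time: 22.12
position: [511.5, -317.7, 120.0]
tcp_rot: [0.887, 0.463, -0.001, -0.001]
ft_force: [0.2, -0.5, -0.5]
opening: 0.996
grip_force: 0.0
tcp [ 511.6 -317.9  120.4] -34.9
0 [[697.39, -379.44, 15.96, 0.18]]
6 [[693.87, -376.52, 18.75, 0.17]]
```

Run:
```python
from h import *
w=snap("wrist");b=cv2.morphologyEx(brass(w),cv2.MORPH_CLOSE,np.ones((5,5)));n,l,st,ce=cv2.connectedComponentsWithStats(b)
for i in range(1,n):
    if st[i][4]>150: print(st[i],ce[i].round(),hit(w,ce[i],20).round(1))
cv2.imwrite("pics/w10.png",w["color"])
```

```text
[   0   85   50   77 1676] [ 23. 124.] [348.1 -95.9]
[ 450  123   68   51 2552] [481. 150.] [ 697.3 -379.7]
[ 203  176  108   71 4813] [256. 210.] [ 492.3 -309.2]
[536 386  24  34 607] [550. 400.] [ 713.5 -915.9]
```

```bash
cat >> h.py <<'E'
def joint(w,guess,z0=0,mask=None):
    """fit several touching stamps at once; guess: list of x,y,yawdeg"""
    G=np.array(guess,float); px=np.vstack([proj(w,w2(g[:2],0,np.vstack(STAMP)+[0,0,z0])) for g in G]); S=3
    box=(max(0,int(px[:,0].min())-15),max(0,int(px[:,1].min())-15),min(560,int(px[:,0].max())+15),min(420,int(px[:,1].max())+15))
    b=cv2.morphologyEx(brass(w),cv2.MORPH_CLOSE,np.ones((3,3),np.uint8))[box[1]:box[3],box[0]:box[2]]
    t=cv2.resize(b,None,fx=S,fy=S,interpolation=cv2.INTER_LINEAR)>127
    def cost(v):
        m=np.zeros(t.shape,bool)
        for q in v.reshape(-1,3): m|=stamp_mask(w,q[:2],np.radians(q[2]),z0,box,S)>127
        return 1-(m&t).sum()/(m|t).sum()
    v=G.ravel(); rng=np.random.default_rng(0)
    for sc in(6,3,1.5):
        sim=np.vstack([v]+[v+sc*np.eye(v.size)[i]*(1 if i%3<2 else 3) for i in range(v.size)])
        v=minimize(cost,v,method="Nelder-Mead",options=dict(initial_simplex=sim,maxfev=1500,xatol=.05,fatol=1e-4)).x
    o=v.reshape(-1,3); o[:,2]=(o[:,2]+30)%60-30; return o,cost(v)
E
python3 - <<'E'
from h import *
w=snap("wrist")
a,b=hit(w,(235,215),20),hit(w,(287,210),20);print(a,b)
for y in(0,20,40):
    o,c=joint(w,[[*a,y],[*b,y]]);print(o.round(1).tolist(),round(c,3))
E
```

```text
[ 475.40719675 -302.51153234] [ 514.649857   -324.41459039]
[[466.8, -303.6, -29.0], [512.3, -317.8, -7.4]] 0.017
[[466.8, -303.5, -29.1], [512.4, -317.8, -7.7]] 0.018
[[466.8, -303.6, -29.0], [512.3, -317.8, -6.9]] 0.017
```

View pics/w10.png

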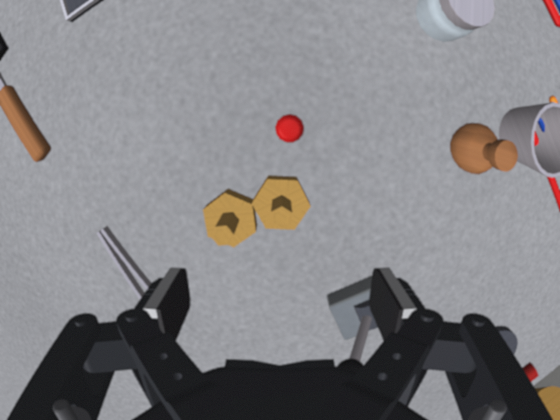

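```bash
python3 -m pendant '[{"dp":[0.0007,0,0],"spin":0.653,"grip":1},{"dp":[0.0007,0,0],"spin":0.653,"grip":1},{"dp":[0.0007,0,0],"spin":0.653,"grip":1},{"dp":[0.0007,0,0],"spin":0.653,"grip":1},{"dp":[0.0007,0,0],"spin":0.653,"grip":1},{"dp":[0.0007,0,0],"spin":0.653,"grip":1},{"dp":[0.0007,0,0],"spin":0.653,"grip":1},{"dp":[0.0007,0,0],"spin":0.653,"grip":1},{"dp":[0.0007,0,0],"spin":0.653,"grip":1},{"dp":[0.0007,0,0],"spin":0.653,"grip":1},{"dp":[0.0007,0,0],"spin":0.653,"grip":1},{"dp":[0.0007,0,0],"spin":0.653,"grip":1},{"dp":[0.0007,0,0],"spin":0.653,"grip":1},{"dp":[0.0007,0,0],"spin":0.653,"grip":1},{"dp":[0.0007,0,0],"spin":0.653,"grip":1},{"dp":[0.0007,0,0],"spin":0.653,"grip":1},{"dp":[0.0007,0,0],"spin":0.653,"grip":1},{"dp":[0.0007,0,0],"spin":0.653,"grip":1},{"dp":[0.0007,0,0],"spin":0.653,"grip":1}]'
python3 - <<'E'
from h import *
w=snap("wrist");print(arm.get_state()["position"],yawtool(),arm.get_state()["joint_pos"][5])
o,c=joint(w,[[466.8,-303.6,31],[512.3,-317.8,-7]]);print(o.round(1).tolist(),round(c,3))
E
```

```text
time: 23.85
position: [512.8, -318.2, 121.5]
tcp_rot: [0.066, 0.998, 0.0, -0.0]
ft_force: [-0.3, -0.5, 0.8]
opening: 0.997
grip_force: 0.0
[ 512.8312373  -318.17869488  121.49321872] 82.43342962021941 -0.42325113826849586
[[466.5, -303.9, -28.6], [511.9, -318.1, -7.6]] 0.019
```

```bash
python3 -m pendant '[{"dp":[-0.0005,0,-0.04],"spin":0,"grip":1},{"dp":[-0.0005,0,-0.08],"spin":0,"grip":1},{"dp":[-0.0005,0,-0.1],"spin":0,"grip":1},{"dp":[-0.0005,0,-0.112],"spin":0,"grip":1},{"dp":[-0.0005,0,-0.118],"spin":0,"grip":1},{"dp":[-0.0005,0,-0.118],"spin":0,"grip":1},{"dp":[-0.0005,0,-0.118],"spin":0,"grip":-1},{"dp":[-0.0005,0,-0.118],"spin":0,"grip":-1},{"dp":[-0.0005,0,-0.118],"spin":0,"grip":-1},{"dp":[-0.0005,0,-0.118],"spin":0,"grip":-1},{"dp":[-0.0005,0,-0.118],"spin":0,"grip":-1},{"dp":[-0.0005,0,-0.118],"spin":0,"grip":-1},{"dp":[-0.0005,0,-0.118],"spin":0,"grip":-1},{"dp":[-0.0005,0,-0.118],"spin":0,"grip":-1},{"dp":[-0.0005,0,-0.118],"spin":0,"grip":-1}]' 40
python3 -m pendant '[{"dp":[0,0,0.04],"spin":0,"grip":-1},{"dp":[0,0,0.08],"spin":0,"grip":-1},{"dp":[0,0,0.118],"spin":0,"grip":-1}]'
```

```text
time: 25.15
position: [512.7, -318.5, 4.2]
tcp_rot: [0.066, 0.998, -0.0, 0.0]
ft_force: [-1.6, -0.8, 6.0]
opening: 0.178
grip_force: 39.8
time: 25.4
position: [511.3, -317.4, 121.6]
tcp_rot: [0.065, 0.998, 0.001, -0.001]
ft_force: [0.2, -0.5, -2.5]
opening: 0.176
grip_force: 40.4
```

```bash
python3 -m pendant '[{"dp":[0.103,0.342,0],"spin":0.31,"grip":-1},{"dp":[0.103,0.342,0],"spin":0.31,"grip":-1},{"dp":[0.103,0.342,0],"spin":0.31,"grip":-1},{"dp":[0.103,0.342,0],"spin":0.31,"grip":-1},{"dp":[0.103,0.342,0],"spin":0.31,"grip":-1},{"dp":[0.103,0.342,0],"spin":0.31,"grip":-1},{"dp":[0.103,0.342,0],"spin":0.31,"grip":-1},{"dp":[0.103,0.342,0],"spin":0.31,"grip":-1},{"dp":[0.103,0.342,0],"spin":0.31,"grip":-1},{"dp":[0.103,0.342,0],"spin":0.31,"grip":-1},{"dp":[0.103,0.342,-0.03],"spin":0.31,"grip":-1},{"dp":[0.103,0.342,-0.07],"spin":0.31,"grip":-1},{"dp":[0.103,0.342,-0.08],"spin":0.31,"grip":-1},{"dp":[0.103,0.342,-0.08],"spin":0.31,"grip":-1},{"dp":[0.103,0.342,-0.08],"spin":0.31,"grip":-1}]'
python3 -c "
from h import *
s=arm.get_state();print(s['position'],yawtool(),s['ft_force'])"
```

```text
time: 26.65
position: [614.6, 23.3, 41.4]
tcp_rot: [-0.409, 0.913, 0.0, -0.001]
ft_force: [1.4, 0.4, -2.0]
opening: 0.178
grip_force: 40.5
[614.62470244  23.31862235  41.39635436] 138.25484387174075 [ 1.37290193  0.44970732 -1.95367838]
```

```bash
python3 -m pendant '[{"dp":[0.001,0.0005,-0.015],"spin":0,"grip":-1},{"dp":[0.001,0.0005,-0.029],"spin":0,"grip":-1},{"dp":[0.001,0.0005,-0.029],"spin":0,"grip":-1},{"dp":[0.001,0.0005,-0.029],"spin":0,"grip":-1}]'
python3 -m pendant '[{"dp":[-0.001,-0.0003,0],"spin":0,"grip":-1},{"dp":[-0.0019,-0.0006,0],"spin":0,"grip":-1},{"dp":[-0.0028,-0.0009,0],"spin":0,"grip":-1},{"dp":[-0.0028,-0.0009,0],"spin":0,"grip":-1}]'
python3 -m pendant '[{"dp":[-0.001,-0.0003,0],"spin":0,"grip":-1},{"dp":[-0.0014,-0.0005,0],"spin":0,"grip":-1},{"dp":[-0.0014,-0.0005,0],"spin":0,"grip":-1}]'
python3 -m pendant '[{"dp":[-0.001,-0.0003,0],"spin":0,"grip":-1},{"dp":[-0.001,-0.0003,0],"spin":0,"grip":-1}]'
```

```text
time: 26.98
position: [617.0, 24.0, 14.2]
tcp_rot: [-0.409, 0.913, -0.0, 0.001]
ft_force: [0.1, 0.1, -1.7]
opening: 0.173
grip_force: 40.5
time: 27.32
position: [613.8, 23.3, 13.5]
tcp_rot: [-0.409, 0.913, -0.0, 0.001]
ft_force: [-0.2, -0.0, -3.7]
opening: 0.181
grip_force: 40.5
time: 27.57
position: [612.0, 22.9, 12.7]
tcp_rot: [-0.409, 0.912, 0.0, -0.0]
ft_force: [-0.1, -1.2, -3.6]
opening: 0.177
grip_force: 40.5
time: 27.73
position: [611.0, 22.6, 12.5]
tcp_rot: [-0.409, 0.913, 0.0, -0.0]
ft_force: [-0.1, -0.3, -3.1]
opening: 0.179
grip_force: 40.5
```

```bash
python3 -m pendant '[{"dp":[-0.001,-0.0003,0],"spin":0,"grip":-1},{"dp":[-0.001,-0.0003,0],"spin":0,"grip":-1}]'
python3 -m pendant '[{"dp":[-0.001,-0.0003,0],"spin":0,"grip":-1},{"dp":[-0.001,-0.0003,0],"spin":0,"grip":-1}]'
```

```text
time: 27.9
position: [610.3, 22.3, 12.6]
tcp_rot: [-0.409, 0.913, -0.0, 0.0]
ft_force: [0.1, -0.2, -3.3]
opening: 0.174
grip_force: 40.5
time: 28.07
position: [610.1, 22.1, 12.8]
tcp_rot: [-0.409, 0.913, -0.0, 0.001]
ft_force: [3.8, 0.6, -4.2]
opening: 0.177
grip_force: 40.4
```

```bash
python3 -m pendant '[{"dp":[0.0002,0,-0.0015],"spin":0,"grip":-1},{"dp":[0.0002,0,-0.003],"spin":0,"grip":-1},{"dp":[0.0002,0,-0.0035],"spin":0,"grip":-1},{"dp":[0.0002,0,-0.0035],"spin":0,"grip":-1}]'
```

```text
time: 28.4
position: [610.3, 22.0, 10.3]
tcp_rot: [-0.409, 0.913, -0.0, 0.001]
ft_force: [1.9, 0.4, 4.0]
opening: 0.174
grip_force: 41.4
```

```bash
python3 -m pendant '[{"dp":[0,0,0],"spin":0,"grip":-0.5},{"dp":[0,0,0],"spin":0,"grip":0},{"dp":[0,0,0],"spin":0,"grip":0.2},{"dp":[0,0,0],"spin":0,"grip":0.2},{"dp":[0,0,0],"spin":0,"grip":0.2},{"dp":[0,0,0],"spin":0,"grip":0.2},{"dp":[0,0,0.04],"spin":0,"grip":0.2},{"dp":[0,0,0.08],"spin":0,"grip":0.2},{"dp":[0,0,0.11],"spin":0,"grip":0.2},{"dp":[0,0,0.11],"spin":0,"grip":1},{"dp":[0,0,0.11],"spin":0,"grip":1},{"dp":[0,0,0.11],"spin":0,"grip":1}]'
python3 - <<'E'
from h import *
w=snap("wrist");print(arm.get_state()["position"],yawtool())
o,c=joint(w,[[537,-2,-12],[581,-11,-12],[610,22,-12]],z0=6);print(o.round(1).tolist(),round(c,3))
E
```

```text
time: 29.4
position: [609.2, 22.0, 118.6]
tcp_rot: [-0.409, 0.913, 0.0, -0.0]
ft_force: [-0.8, -0.4, -0.3]
opening: 0.985
grip_force: 0.0
[608.60798839  21.9661849  117.7474361 ] 138.29414002606492
[[537.2, -1.9, -10.4], [580.8, -11.2, -11.3], [610.9, 22.0, -11.9]] 0.022
```

```bash
python3 -m pendant '[{"dp":[-0.1425,-0.326,0.003],"spin":0.239,"grip":1},{"dp":[-0.1425,-0.326,0.003],"spin":0.239,"grip":1},{"dp":[-0.1425,-0.326,0.003],"spin":0.239,"grip":1},{"dp":[-0.1425,-0.326,0.003],"spin":0.239,"grip":1},{"dp":[-0.1425,-0.326,0.003],"spin":0.239,"grip":1},{"dp":[-0.1425,-0.326,0.003],"spin":0.239,"grip":1},{"dp":[-0.1425,-0.326,0.003],"spin":0.239,"grip":1},{"dp":[-0.1425,-0.326,0.003],"spin":0.239,"grip":1},{"dp":[-0.1425,-0.326,0.003],"spin":0.239,"grip":1},{"dp":[-0.1425,-0.326,0.003],"spin":0.239,"grip":1},{"dp":[-0.1425,-0.326,0.003],"spin":0.239,"grip":1},{"dp":[-0.1425,-0.326,0.003],"spin":0.239,"grip":1},{"dp":[-0.1425,-0.326,0.003],"spin":0.239,"grip":1}]'
python3 -c "
from h import *
seen()"
```

```text
time: 30.53
position: [466.8, -302.8, 121.2]
tcp_rot: [0.716, -0.699, -0.001, 0.0]
ft_force: [0.0, 0.7, 0.2]
opening: 1.002
grip_force: 0.0
tcp [ 467.1 -302.7  121.4] -178.6
0 [[699.25, -376.2, 8.37, 0.19], [461.34, -301.93, -21.55, 0.02]]
6 [[694.49, -376.31, 0.39, 0.18], [461.52, -303.76, -20.93, 0.03]]
```

```bash
python3 -m pendant '[{"dp":[-0.0058,0.0008,0],"spin":0.039,"grip":1},{"dp":[-0.0058,0.0008,-0.04],"spin":0.039,"grip":1},{"dp":[-0.0058,0.0008,-0.08],"spin":0.039,"grip":1},{"dp":[-0.0058,0.0008,-0.1],"spin":0.039,"grip":1},{"dp":[-0.0058,0.0008,-0.112],"spin":0.039,"grip":1},{"dp":[-0.0058,0.0008,-0.118],"spin":0.039,"grip":1},{"dp":[-0.0058,0.0008,-0.118],"spin":0.039,"grip":1},{"dp":[-0.0058,0.0008,-0.118],"spin":0.039,"grip":-1},{"dp":[-0.0058,0.0008,-0.118],"spin":0.039,"grip":-1},{"dp":[-0.0058,0.0008,-0.118],"spin":0.039,"grip":-1},{"dp":[-0.0058,0.0008,-0.118],"spin":0.039,"grip":-1},{"dp":[-0.0058,0.0008,-0.118],"spin":0.039,"grip":-1},{"dp":[-0.0058,0.0008,-0.118],"spin":0.039,"grip":-1},{"dp":[-0.0058,0.0008,-0.118],"spin":0.039,"grip":-1},{"dp":[-0.0058,0.0008,-0.118],"spin":0.039,"grip":-1},{"dp":[-0.0058,0.0008,-0.118],"spin":0.039,"grip":-1}]' 40
python3 -m pendant '[{"dp":[0,0,0.04],"spin":0,"grip":-1},{"dp":[0,0,0.08],"spin":0,"grip":-1},{"dp":[0,0,0.118],"spin":0,"grip":-1},{"dp":[0,0,0.118],"spin":0,"grip":-1}]';python3 -c "
from h import *
print(yawtool())"
```

```text
time: 31.92
position: [461.3, -303.5, 4.7]
tcp_rot: [0.757, -0.654, 0.0, 0.0]
ft_force: [-1.3, -0.3, 5.3]
opening: 0.173
grip_force: 39.9
time: 32.25
position: [464.0, -305.2, 129.5]
tcp_rot: [0.757, -0.654, 0.005, -0.001]
ft_force: [1.5, -1.0, -2.4]
opening: 0.177
grip_force: 40.2
-171.6727388836996
```

```bash
python3 -m pendant '[{"dp":[0.136,0.372,0],"spin":0.055,"grip":-1},{"dp":[0.136,0.372,0],"spin":0.055,"grip":-1},{"dp":[0.136,0.372,0],"spin":0.055,"grip":-1},{"dp":[0.136,0.372,0],"spin":0.055,"grip":-1},{"dp":[0.136,0.372,0],"spin":0.055,"grip":-1},{"dp":[0.136,0.372,0],"spin":0.055,"grip":-1},{"dp":[0.136,0.372,0],"spin":0.055,"grip":-1},{"dp":[0.136,0.372,0],"spin":0.055,"grip":-1},{"dp":[0.136,0.372,0],"spin":0.055,"grip":-1},{"dp":[0.136,0.372,0],"spin":0.055,"grip":-1},{"dp":[0.136,0.372,0],"spin":0.055,"grip":-1},{"dp":[0.136,0.372,-0.04],"spin":0.055,"grip":-1},{"dp":[0.136,0.372,-0.08],"spin":0.055,"grip":-1},{"dp":[0.136,0.372,-0.08],"spin":0.055,"grip":-1},{"dp":[0.136,0.372,-0.08],"spin":0.055,"grip":-1}]'
python3 -c "
from h import *
s=arm.get_state();print(s['position'],yawtool(),s['ft_force'])"
```

```text
time: 33.5
position: [594.1, 68.1, 39.3]
tcp_rot: [0.81, -0.586, -0.003, 0.002]
ft_force: [0.2, -0.4, -1.9]
opening: 0.176
grip_force: 40.3
[594.06999673  68.07174873  39.3127508 ] -161.7892903361728 [ 0.17317803 -0.36338369 -1.87048748]
```

```bash
python3 -m pendant '[{"dp":[0.003,0.002,0],"spin":0,"grip":-1},{"dp":[0.003,0.002,-0.015],"spin":0,"grip":-1},{"dp":[0.003,0.002,-0.026],"spin":0,"grip":-1},{"dp":[0.003,0.002,-0.026],"spin":0,"grip":-1},{"dp":[0.003,0.002,-0.026],"spin":0,"grip":-1}]'
python3 -m pendant '[{"dp":[-0.0002,-0.001,0],"spin":0,"grip":-1},{"dp":[-0.0004,-0.002,0],"spin":0,"grip":-1},{"dp":[-0.0006,-0.003,0],"spin":0,"grip":-1},{"dp":[-0.0006,-0.003,0],"spin":0,"grip":-1}]'
python3 -m pendant '[{"dp":[-0.0002,-0.001,0],"spin":0,"grip":-1},{"dp":[-0.0002,-0.001,0],"spin":0,"grip":-1}]'
python3 -m pendant '[{"dp":[-0.0002,-0.001,0],"spin":0,"grip":-1},{"dp":[-0.0002,-0.001,0],"spin":0,"grip":-1}]'
```

```text
time: 33.92
position: [600.4, 70.6, 16.9]
tcp_rot: [0.81, -0.586, 0.0, -0.0]
ft_force: [-0.8, 0.8, -2.5]
opening: 0.179
grip_force: 40.3
time: 34.25
position: [599.8, 67.6, 16.7]
tcp_rot: [0.81, -0.586, 0.0, -0.0]
ft_force: [0.2, -0.6, -2.5]
opening: 0.177
grip_force: 40.3
time: 34.42
position: [599.3, 66.6, 16.3]
tcp_rot: [0.81, -0.586, 0.0, -0.0]
ft_force: [0.1, 0.3, -2.4]
opening: 0.179
grip_force: 40.3
time: 34.58
position: [599.0, 65.7, 16.1]
tcp_rot: [0.81, -0.586, -0.0, 0.0]
ft_force: [1.3, 0.1, -2.5]
opening: 0.176
grip_force: 40.3
```

```bash
python3 -m pendant '[{"dp":[-0.001,0,-0.0015],"spin":0,"grip":-1},{"dp":[-0.002,0.0003,-0.003],"spin":0,"grip":-1},{"dp":[-0.002,0.0003,-0.003],"spin":0,"grip":-1}]'
python3 -m pendant '[{"dp":[-0.0005,-0.0007,0],"spin":0,"grip":-1},{"dp":[-0.0005,-0.0007,0],"spin":0,"grip":-1}]'
python3 -m pendant '[{"dp":[-0.0005,-0.0007,0],"spin":0,"grip":-1},{"dp":[-0.0005,-0.0007,0],"spin":0,"grip":-1}]'
```

```text
time: 34.83
position: [596.5, 66.1, 12.6]
tcp_rot: [0.81, -0.586, -0.0, 0.0]
ft_force: [-1.0, 0.9, -2.3]
opening: 0.179
grip_force: 40.3
time: 35.0
position: [596.4, 65.4, 13.0]
tcp_rot: [0.81, -0.586, -0.0, 0.0]
ft_force: [0.3, -1.4, -3.4]
opening: 0.177
grip_force: 40.3
time: 35.17
position: [596.0, 64.6, 13.1]
tcp_rot: [0.81, -0.586, 0.0, 0.0]
ft_force: [0.4, 0.3, -3.0]
opening: 0.175
grip_force: 40.3
```

```bash
python3 -m pendant '[{"dp":[-0.0002,-0.0008,0],"spin":0,"grip":-1},{"dp":[-0.0002,-0.0008,0],"spin":0,"grip":-1}]'
python3 -m pendant '[{"dp":[-0.0002,-0.0008,0],"spin":0,"grip":-1},{"dp":[-0.0002,-0.0008,0],"spin":0,"grip":-1}]'
```

```text
time: 35.33
position: [595.9, 63.8, 13.1]
tcp_rot: [0.81, -0.586, 0.0, 0.0]
ft_force: [0.6, 0.4, -2.2]
opening: 0.175
grip_force: 40.3
time: 35.5
position: [595.8, 63.4, 13.2]
tcp_rot: [0.81, -0.586, -0.0, -0.0]
ft_force: [0.5, 1.7, -3.1]
opening: 0.181
grip_force: 40.3
```

```bash
python3 -m pendant '[{"dp":[-0.0002,-0.0005,0],"spin":0,"grip":-1},{"dp":[-0.0002,-0.0005,0],"spin":0,"grip":-1}]'
python3 -m pendant '[{"dp":[0,0.0002,-0.0015],"spin":0,"grip":-1},{"dp":[0,0.0002,-0.003],"spin":0,"grip":-1},{"dp":[0,0.0002,-0.0035],"spin":0,"grip":-1},{"dp":[0,0.0002,-0.0035],"spin":0,"grip":-1}]'
```

```text
time: 35.67
position: [595.9, 63.3, 13.2]
tcp_rot: [0.81, -0.586, -0.0, -0.001]
ft_force: [1.4, 3.7, -3.0]
opening: 0.179
grip_force: 40.2
time: 36.0
position: [596.3, 63.0, 10.8]
tcp_rot: [0.81, -0.586, 0.001, -0.001]
ft_force: [0.7, 3.0, 5.0]
opening: 0.18
grip_force: 41.2
```

Seated. Release, rise, and check all four numerically.

```bash
python3 -m pendant '[{"dp":[0,0,0],"spin":0,"grip":-0.5},{"dp":[0,0,0],"spin":0,"grip":0},{"dp":[0,0,0],"spin":0,"grip":0.2},{"dp":[0,0,0],"spin":0,"grip":0.2},{"dp":[0,0,0],"spin":0,"grip":0.2},{"dp":[0,0,0],"spin":0,"grip":0.2},{"dp":[0,0,0.04],"spin":0,"grip":0.2},{"dp":[0,0,0.08],"spin":0,"grip":0.2},{"dp":[-0.01,0.03,0.12],"spin":0,"grip":0.2},{"dp":[-0.03,0.07,0.16],"spin":0,"grip":1},{"dp":[-0.03,0.07,0.16],"spin":0,"grip":1},{"dp":[-0.03,0.07,0.16],"spin":0,"grip":1},{"dp":[-0.03,0.07,0.16],"spin":0,"grip":1}]'
python3 - <<'E'
from h import *
w=snap("wrist");print(arm.get_state()["position"],yawtool())
o,c=joint(w,[[537,-2,-12],[581,-11,-12],[610,22,-12],[596,64,-12]],z0=6);print(o.round(1).tolist(),round(c,3))
print([np.hypot(*(q[:2]-[566.8,31.6])).round(1) for q in o],np.linalg.norm(np.diff(o[:,:2],axis=0),axis=1).round(1))
cv2.imwrite("pics/w11.png",w["color"][0:300])
E
```

```text
time: 37.08
position: [566.0, 133.6, 170.8]
tcp_rot: [0.811, -0.585, 0.001, -0.001]
ft_force: [-0.3, 0.6, -0.0]
opening: 1.001
grip_force: 0.0
[565.50416185 132.76721333 169.22400242] -161.7222812533846
[[536.9, -2.3, -10.7], [581.2, -11.6, -11.2], [611.3, 22.6, -11.9], [596.4, 65.2, -11.3]] 0.038
[np.float64(45.2), np.float64(45.6), np.float64(45.4), np.float64(44.8)] [45.3 45.5 45.1]
```

View pics/w11.png

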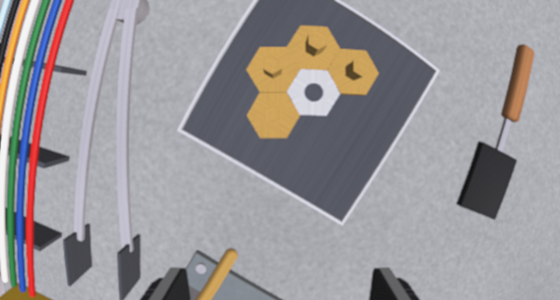

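```bash
python3 -m pendant '[{"dp":[0,0,0.03],"spin":0.1,"grip":1},{"dp":[-0.017,0.167,0.03],"spin":0.314,"grip":1},{"dp":[-0.017,0.167,0.03],"spin":0.314,"grip":1},{"dp":[-0.017,0.167,0.03],"spin":0.314,"grip":1},{"dp":[-0.017,0.167,0.03],"spin":0.314,"grip":1},{"dp":[-0.017,0.167,0.03],"spin":0.314,"grip":1},{"dp":[-0.017,0.167,0.03],"spin":0.314,"grip":1},{"dp":[-0.017,0.167,0.03],"spin":0.314,"grip":1},{"dp":[-0.017,0.167,0.03],"spin":0.314,"grip":1},{"dp":[-0.017,0.167,0.03],"spin":0.314,"grip":1},{"dp":[-0.017,0.167,0.03],"spin":0.314,"grip":1},{"dp":[-0.017,0.167,0.03],"spin":0.314,"grip":1}]'; python3 -c "
from h import *
s=arm.get_state();print(s['position'],yawtool(),s['ft_force'])"
```

```text
time: 38.13
position: [548.7, 299.1, 199.0]
tcp_rot: [0.991, -0.134, -0.0, 0.0]
ft_force: [0.1, -0.1, 0.8]
opening: 0.998
grip_force: 0.0
[548.67128531 299.05077931 198.97764719] -105.41417266926763 [ 0.14156131 -0.09569492  0.75012266]
```

```bash
python3 -m pendant '[{"dp":[0,0.0005,-0.04],"spin":0,"grip":1},{"dp":[0,0.0005,-0.07],"spin":0,"grip":1},{"dp":[0,0.0005,-0.09],"spin":0,"grip":1},{"dp":[0,0.0005,-0.11],"spin":0,"grip":1},{"dp":[0,0.0005,-0.136],"spin":0,"grip":1},{"dp":[0,0.0005,-0.136],"spin":0,"grip":1},{"dp":[0,0.0005,-0.136],"spin":0,"grip":1}]' 50
python3 -m pendant '[{"dp":[0,0,0],"spin":0,"grip":-0.6},{"dp":[0,0,0],"spin":0,"grip":-0.6},{"dp":[0,0,0],"spin":0,"grip":-0.6},{"dp":[0,0,0],"spin":0,"grip":-0.6},{"dp":[0,0,0],"spin":0,"grip":-0.6},{"dp":[0,0,0],"spin":0,"grip":-0.6},{"dp":[0,0,0],"spin":0,"grip":-0.6},{"dp":[0,0,0],"spin":0,"grip":-0.6},{"dp":[0,0,0],"spin":0,"grip":-0.6},{"dp":[0,0,0],"spin":0,"grip":-0.6}]' 50
```

```text
time: 38.72
position: [547.5, 299.4, 62.6]
tcp_rot: [0.991, -0.133, -0.001, 0.001]
ft_force: [0.5, -0.1, 0.4]
opening: 1.001
grip_force: 0.0
time: 39.55
position: [549.3, 300.0, 65.9]
tcp_rot: [0.991, -0.133, 0.001, -0.0]
ft_force: [-1.7, -2.2, 5.6]
opening: 0.424
grip_force: 50.7
```

```bash
python3 -m pendant '[{"dp":[0,0,0],"spin":0,"grip":-0.6},{"dp":[0,0,0],"spin":0,"grip":-0.6},{"dp":[0,0,0],"spin":0,"grip":-0.6},{"dp":[0,0,0],"spin":0,"grip":-0.6},{"dp":[0,0,0],"spin":0,"grip":-0.6},{"dp":[0,0,0],"spin":0,"grip":-0.6},{"dp":[0,0,0],"spin":0,"grip":-0.6},{"dp":[0,0,0],"spin":0,"grip":1},{"dp":[0,0,0],"spin":0,"grip":1},{"dp":[0,0,0],"spin":0,"grip":1},{"dp":[0,0,0],"spin":0,"grip":1},{"dp":[0,0,0],"spin":0,"grip":1},{"dp":[0,0,0],"spin":0,"grip":1},{"dp":[0,0,0],"spin":0,"grip":1},{"dp":[0,0,0],"spin":0,"grip":1},{"dp":[0,0,0],"spin":0,"grip":1}]'; python3 -m pendant '[{"dp":[0,0,0.04],"spin":0,"grip":1},{"dp":[0,0,0.08],"spin":0,"grip":1},{"dp":[0,0,0.12],"spin":0,"grip":1},{"dp":[0,0,0.16],"spin":0,"grip":1},{"dp":[0,0,0.2],"spin":0,"grip":1},{"dp":[0,0,0.2],"spin":0,"grip":1}]'
python3 - <<'E'
from h import *
import types
# switch from saved wide wrist picture w6: pose TCP (513.2,-288.8,303.8), yaw 0.09
w=snap("wrist");T=np.eye(4);T[:3,:3]=R.from_quat([.7071,.7071,0,0]).as_matrix();T[:3,3]=[513.2,-288.8,303.8];w["pose"]=T@w["hand_eye"]
print("ball",hit(w,(262,298),92))
print("base top corners",[hit(w,p,25).round(1).tolist() for p in[(267,256),(310,262),(305,293),(263,285)]])
print("pivot",hit(w,(287,279),25))
c=snap("side");print("side ball",hit(c,(281,356),92),"scene",hit(snap("scene"),(109,230),92))
E
```

```text
time: 40.88
position: [548.5, 300.5, 63.7]
tcp_rot: [0.991, -0.133, 0.0, -0.0]
ft_force: [-0.3, -1.0, 1.2]
opening: 1.001
grip_force: 0.0
time: 41.38
position: [550.3, 301.4, 272.9]
tcp_rot: [0.991, -0.133, 0.005, -0.004]
ft_force: [-0.3, -1.0, 1.5]
opening: 0.998
grip_force: 0.0
ball [ 488.83373309 -451.26496387]
base top corners [[493.8, -419.1], [558.8, -429.3], [553.0, -484.4], [486.8, -469.4]]
pivot [ 524.1735305  -458.53293693]
side ball [ 491.20435262 -450.97981656] scene [ 487.82618723 -448.63115034]
```

```bash
python3 -m pendant '[{"dp":[-0.0945,-0.745,-0.05],"spin":-0.7,"grip":-1},{"dp":[-0.0945,-0.745,-0.05],"spin":-0.7,"grip":-1},{"dp":[-0.0945,-0.745,-0.05],"spin":-0.7,"grip":-1},{"dp":[-0.0945,-0.745,-0.05],"spin":-0.7,"grip":-1},{"dp":[-0.0945,-0.745,-0.05],"spin":-0.7,"grip":-1},{"dp":[-0.0945,-0.745,-0.05],"spin":-0.7,"grip":-1},{"dp":[-0.0945,-0.745,-0.05],"spin":-0.7,"grip":-1},{"dp":[-0.0945,-0.745,-0.05],"spin":-0.7,"grip":-1},{"dp":[-0.0945,-0.745,-0.05],"spin":-0.7,"grip":-1},{"dp":[-0.0945,-0.745,-0.05],"spin":-0.7,"grip":-1},{"dp":[-0.0945,-0.745,-0.05],"spin":-0.7,"grip":-1},{"dp":[-0.0945,-0.745,-0.05],"spin":-0.7,"grip":-1},{"dp":[-0.0945,-0.745,-0.05],"spin":-0.7,"grip":-1},{"dp":[-0.0945,-0.745,-0.05],"spin":-0.7,"grip":-1},{"dp":[-0.0945,-0.745,-0.05],"spin":-0.7,"grip":-1},{"dp":[-0.0945,-0.745,-0.05],"spin":-0.7,"grip":-1},{"dp":[-0.0945,-0.745,-0.05],"spin":-0.7,"grip":-1},{"dp":[-0.0945,-0.745,-0.05],"spin":-0.7,"grip":-1},{"dp":[-0.0945,-0.745,-0.05],"spin":-0.7,"grip":-1},{"dp":[-0.0945,-0.745,-0.05],"spin":-0.7,"grip":-1}]' 40
python3 -m pendant '[{"dp":[0,0,0],"spin":-0.27,"grip":-1},{"dp":[0,0,0],"spin":-0.27,"grip":-1},{"dp":[0,0,0],"spin":-0.27,"grip":-1},{"dp":[0,0,0],"spin":-0.27,"grip":-1},{"dp":[0,0,0],"spin":-0.27,"grip":-1},{"dp":[0,0,0],"spin":-0.27,"grip":-1},{"dp":[0,0,0],"spin":-0.27,"grip":-1},{"dp":[0,0,0],"spin":-0.27,"grip":-1}]'; python3 -c "
from h import *
s=arm.get_state();print(s['position'],yawtool(),s['ft_force'])"
```

```text
time: 43.2
position: [452.3, -446.1, 209.9]
tcp_rot: [-0.33, 0.944, 0.002, -0.001]
ft_force: [0.5, 0.6, -0.5]
opening: 0.003
grip_force: 0.0
time: 43.87
position: [454.1, -442.7, 212.8]
tcp_rot: [0.086, 0.996, 0.001, -0.001]
ft_force: [-0.6, 0.3, -0.6]
opening: 0.002
grip_force: 0.0
[ 454.09353823 -442.73514792  212.8443453 ] 80.14893043749989 [-0.60157712  0.29249596 -0.62438441]
```

```bash
python3 -m pendant '[{"dp":[0,-0.001,-0.04],"spin":0,"grip":-1},{"dp":[0,-0.001,-0.08],"spin":0,"grip":-1},{"dp":[0,-0.001,-0.12],"spin":0,"grip":-1},{"dp":[0,-0.001,-0.153],"spin":0,"grip":-1},{"dp":[0,-0.001,-0.153],"spin":0,"grip":-1},{"dp":[0,-0.001,-0.153],"spin":0,"grip":-1}]'
python3 -m pendant '[{"dp":[0.01,-0.0018,0],"spin":0,"grip":-1},{"dp":[0.02,-0.0035,0],"spin":0,"grip":-1},{"dp":[0.03,-0.0053,0],"spin":0,"grip":-1},{"dp":[0.04,-0.007,0],"spin":0,"grip":-1},{"dp":[0.05,-0.0088,0],"spin":0,"grip":-1},{"dp":[0.06,-0.0106,0],"spin":0,"grip":-1},{"dp":[0.07,-0.0123,0],"spin":0,"grip":-1},{"dp":[0.077,-0.0136,0],"spin":0,"grip":-1},{"dp":[0.077,-0.0136,0],"spin":0,"grip":-1}]'
python3 -m pendant '[{"dp":[0.004,-0.0007,0],"spin":0,"grip":-1},{"dp":[0.007,-0.0012,0],"spin":0,"grip":-1},{"dp":[0.007,-0.0012,0],"spin":0,"grip":-1}]'
```

```text
time: 44.37
position: [452.8, -443.5, 59.0]
tcp_rot: [0.084, 0.996, 0.002, -0.002]
ft_force: [0.0, 0.6, 0.6]
opening: 0.0
grip_force: 0.0
time: 45.12
position: [533.0, -459.5, 60.2]
tcp_rot: [0.085, 0.996, -0.0, 0.0]
ft_force: [0.4, 0.4, 0.0]
opening: -0.002
grip_force: 0.0
time: 45.37
position: [537.0, -460.3, 60.3]
tcp_rot: [0.086, 0.996, 0.0, -0.001]
ft_force: [-3.7, 0.6, 0.0]
opening: 0.001
grip_force: 1.9
```

```bash
python3 -m pendant '[{"dp":[0.003,-0.0005,0],"spin":0,"grip":-1},{"dp":[0.003,-0.0005,0],"spin":0,"grip":-1}]'
python3 -m pendant '[{"dp":[-0.02,0.0035,0],"spin":0,"grip":-1},{"dp":[-0.04,0.007,0],"spin":0,"grip":-1},{"dp":[-0.06,0.0106,0.04],"spin":0,"grip":-1},{"dp":[-0.06,0.0106,0.08],"spin":0,"grip":-1},{"dp":[-0.06,0.0106,0.12],"spin":0,"grip":-1},{"dp":[-0.06,0.0106,0.16],"spin":0,"grip":-1},{"dp":[-0.06,0.0106,0.16],"spin":0,"grip":-1}]'
python3 - <<'E'
from h import *
# dark ball near expected 'on' / 'off' positions, in scene and side
for n in("scene","side"):
    c=snap(n);g=cv2.cvtColor(c["color"],cv2.COLOR_BGR2GRAY)
    for nm,p in(("off",(489.3,-450.5,92)),("on",(564,-463.7,92))):
        u=proj(c,[p])[0].round().astype(int);print(n,nm,u,int(np.median(g[u[1]-2:u[1]+3,u[0]-2:u[0]+3])))
    if n=="scene": s=c
o,cst=joint(s,[[537,-2,-12],[581,-11,-12],[610,22,-12],[596,64,-12]],z0=6);print(o.round(1).tolist(),round(cst,3))
E
```

```text
time: 45.53
position: [537.3, -460.3, 60.3]
tcp_rot: [0.086, 0.996, 0.0, -0.004]
ft_force: [-13.2, 2.8, 3.8]
opening: 0.002
grip_force: 6.4
time: 46.12
position: [482.8, -452.3, 231.0]
tcp_rot: [0.086, 0.996, -0.004, 0.006]
ft_force: [0.4, 1.1, 1.1]
opening: -0.001
grip_force: 0.0
scene off [108 231] 157
scene on [103 254] 20
side off [280 356] 116
side on [326 355] 22
[[532.4, -1.8, -7.5], [580.8, -13.8, -10.4], [610.1, 20.1, -4.9], [594.5, 65.3, -2.7]] 0.082
```

```bash
python3 -m pendant '[{"dp":[0,0,0],"spin":0,"grip":-1},{"dp":[0,0,0],"spin":0,"grip":-1},{"dp":[0,0,0],"spin":0,"grip":-1},{"dp":[0,0,0],"spin":0,"grip":-1}]'; python3 -c "
from station import arm
print(arm.hand_in())"
```

```text
time: 46.55
position: [480.6, -450.0, 219.0]
tcp_rot: [0.086, 0.996, 0.001, -0.001]
ft_force: [-0.5, -1.5, 0.7]
opening: 0.002
grip_force: 0.0
the job is handed in; nothing more can be done
None
```

The job is handed in at 46.6 s, with no verdict returned: the tray was blown out, all four stamps I found were packed round the heater block, they were blasted again, and the switch was thrown to its stop.

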